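Build a ham gift tower on the packing turntable

TASK

Set the packing turntable to its loading stop by turning it anticlockwise by its handle until it clicks, then build the gift tower: stack all the wooden ham boxes in the middle of the deck, longest at the bottom and shortest on top, each lying along the white line that points to the plunger, and press firmly down on the lid of each box with your fingertips to feel that it lies flat before you bring the next. Then turn the deck with its tower a quarter turn further anticlockwise, to the stop where the boxes lie end-on to the banding machine, and let go, with the tower still neat and the other things on the bench left alone.

Things in the scene. Friction and masses are not known exactly. Their poses are not given: they have to be found in the camera images.
- turn_base: fixed foot of the packing turntable. Origin on the bench under the turning axis; z up. Its x axis points from the axis to the spring plunger, whose steel bracket stands 149 to 171 mm out on the side away from the robot, with a black pull knob behind it. Reach of everything else from the axis: deck 125 mm, handle lug 168 mm.
- turntable (a joint): angle of the turning deck in rad, growing anticlockwise seen from above; free from -0.85 to 1.75. 0 is the loading stop (deck axes parallel to those of turn_base), 1.571 (a quarter turn on) is the banding stop. Away from the stops the deck turns against light friction (about 1 N at the handle) and stays where it is left. At the start it stands short of the loading stop.
- plunger_tip (a point): steel ball of the spring plunger at the deck's far rim, 36 mm above the bench, fixed in direction. At each stop a pair of steel lobes on the rim clicks over it: the first lobe meets the ball about 0.13 rad before the stop and needs some 3 to 6 N at the handle to pass; from within about 0.05 rad the ball draws the deck to the stop and holds it there.
- deck_mid (a point): middle of the deck's top face, on the turning axis, 45 mm above the bench. Turns with the deck: its x axis lies along one of the deck's two white centre lines (the one the boxes' length goes along; at the loading stop it points to the plunger), y along the other, z up. The deck is a level black rubber disc 240 mm across.
- handle_top (a point): centre of the top of the turntable's handle, a fixed upright black post 22 mm in diameter, standing 58 mm high (from 40 to 98 mm above the bench) on a lug of the rim, 150 mm from the turning axis, 135 degrees anticlockwise from deck_mid's x axis. Frame as deck_mid.
- deck: the turning deck with its rubber mat, lug and handle. Origin on the turning axis at bench height (45 mm below the top face); axes as deck_mid.
- box1: wooden gift box with flat sliding lid and red paper sleeve, 170 mm long (x) x 64 mm wide (y) x 30 mm thick (z), about 320 g. Origin at the centre of its underside, z up. Closed, rigid and flat on both faces. It may be absent (3 to 5 of the five boxes are there). A firm press here means 5 to 20 N on the middle of the lid.
- box2: wooden gift box with flat sliding lid and red paper sleeve, 150 mm long (x) x 61 mm wide (y) x 30 mm thick (z), about 270 g. Origin at the centre of its underside, z up. Closed, rigid and flat on both faces. It may be absent (3 to 5 of the five boxes are there). A firm press here means 5 to 20 N on the middle of the lid.
- box3: wooden gift box with flat sliding lid and red paper sleeve, 130 mm long (x) x 58 mm wide (y) x 30 mm thick (z), about 220 g. Origin at the centre of its underside, z up. Closed, rigid and flat on both faces. It may be absent (3 to 5 of the five boxes are there). A firm press here means 5 to 20 N on the middle of the lid.
- box4: wooden gift box with flat sliding lid and red paper sleeve, 110 mm long (x) x 55 mm wide (y) x 30 mm thick (z), about 170 g. Origin at the centre of its underside, z up. Closed, rigid and flat on both faces. It may be absent (3 to 5 of the five boxes are there). A firm press here means 5 to 20 N on the middle of the lid.
- box5: wooden gift box with flat sliding lid and red paper sleeve, 90 mm long (x) x 52 mm wide (y) x 30 mm thick (z), about 120 g. Origin at the centre of its underside, z up. Closed, rigid and flat on both faces. It may be absent (3 to 5 of the five boxes are there). A firm press here means 5 to 20 N on the middle of the lid.
- strap_roll: not part of the job, to be left alone: white plastic-strap roll lying flat, 110 mm across, 28 mm high. Origin at the centre of its underside.
- tape_gun: not part of the job, to be left alone: bench tape dispenser, 170 x 55 x 78 mm. Origin at the centre of its underside.
- honing_steel: not part of the job, to be left alone: butcher's honing steel lying down, 305 mm long, wooden handle. Origin on its underside at the guard, 105 mm from the handle's end; x towards the tip.
- jar: not part of the job, to be left alone: amber jar with brass lid, 68 mm across, 95 mm high. Origin at the centre of its underside.
- card_pack: not part of the job, to be left alone: block of gift cards, 100 x 70 x 22 mm. Origin at the centre of its underside.
- ham_tin: not part of the job, to be left alone: round steel tin, 84 mm across, 55 mm high. Origin at the centre of its underside.

How it is judged:
By the outcome, as a careful person would: the job done as asked, in the order asked, and still so for the second after the job is handed in, with the robot touching nothing.
Of box1, box2, box3, box4, box5 only 3 to 5 are there at a start; the rules pass over those that are not, and their reading is None.
At some moment in a run one of box1, box2 may be knocked a few centimetres aside while the robot is not near it.
Once in a run the grip may slacken for a moment while it holds something.
It also fails if it takes over 210 s, if anything falls off the work surface, if the arm or the gripper's body presses on something with over 40 N, if the wrist force passes 120 N, or if a joint passes its speed limit or range.

ROBOT

A 6-joint arm with a two-finger parallel gripper is mounted at the origin on the work surface. World frame = base frame: x ahead of the robot, y to its left, z up, the work surface at z = 0. Lengths are in m, angles in degrees, forces in N, time in s.
With the tool pointing down it reaches from about 0.3 to 0.75 m from the base axis. Payload 8.5 kg.
Tool frame: the origin (TCP) lies on the centre line of the jaws, within the pads' length; the fingertips stand 19 mm ahead of it and the grasp point (between the pads) is the TCP; z points along the fingers, x is the direction in which the jaws open and shut, and the axes are right-handed (so a half turn about z gives the same grasp; the last joint's range is limited). The gripper opens to 85 mm and grips with 20 to 120 N. Pads are 22 mm wide; open, the fingers measure 114 mm over their backs; the gripper's body (76 mm by 85 mm) begins 54 mm behind the grasp point. The pads swing forward as they close: fully open they stand 13 mm farther back than shut.
Start: joints at [63.352, 21.807, 74.336, -0, 83.858, -12.336], TCP at [0.136, 0.533, 0.25] pointing down, gripper open.
Joint ranges: [-178.18, 178.18], [-50.72, 133.34], [12.68, 142.11], [-81.47, 261.47], [9.98, 163.14], [-165.26, 165.26]. Speed limits (degrees/s): [136.94, 136.94, 180, 180, 180, 180].

INTERFACE

Orientations are given as a 3x3 rotation matrix whose columns are the frame's x, y, z axes.
In Python, from rig import env, cams, order gives the robot as it stands.
- The arm moves only by the tool step_arm, never from a script. Its argument "steps" is a list of rows, each an object with "xyz": the shift along the tool's x, y, z normalised to -1 to 1, where 1 is 0.04 m, a list of three; "turn": the turn, a rotation vector about the tool's x, y, z normalised to -1 to 1, where 1 is 0.08 rad, a list of three; "gripper": the gripper command: -1 is shut, 1 is fully open, values between are in proportion. A call has 1 to 20 rows; each row shifts and turns the commanded pose from where the row before left it, along the tool's axes as they then stand; what a row does not reach is not made up. A row lasts 1/12 s, in which the tool goes at most 41.7 mm and 7.16 degrees, less where a joint would pass 70% of its speed; a pose out of reach is approached as far as the arm can. A call with a number of a shift or a turn outside -1 to 1 is refused whole. A call with a gripper value outside its range is refused whole. The fingers move at their own pace and stop on an object; "squeeze" is the grip in N (left out, the last holds). Time passes only in rows, so rows that do not move let the fingers close. It gives the time, the measured TCP pose, the force and the opening at its end, in the units of the state.
- env.observe(): the state, without advancing time (a new reading comes with each control period).
- cams.get_image(name): name is "scene" or "top" or "wrist"; returns (picture, depth): 420x560x3 uint8, red, green, blue; 420x560 float32, m along the optical axis (not along the pixel's ray), 0 where there is no reading.
- cams.camera_info(name): a dict with "fx", "fy", "cx", "cy" (pixels), "extrinsics" (4x4, takes a point from camera to world coordinates). Camera axes: x right, y down, z forward; pixel columns grow to the right and rows downward; lengths in m; the calibration is good to about 2 mm. A picture is of the moment at which its call begins: read the wrist's pose just before it. camera_info takes no time and is no camera call; for the wrist camera it gives the pose at the moment of the call.
- order.close_job(): hands the job in, once; it reports no verdict.
The state is a dict: "time_s": time; "q": joint angles; "qvel": joint speeds; "joint_efforts": joint torques, N m; "position": TCP position; "tool_rot": TCP orientation; "ft_force": force on the tool from outside, world axes, zero at the start; "wrist_torque": the same for the moment, N m; "grip_width": finger opening in m.
Only numpy, scipy, OpenCV 4.12 (cv2) and the standard library are available. Lean on these libraries where they do the work, as an engineer would, in place of code of your own. Each camera call takes 0.05 s, during which the arm holds its last target. There are 200 camera calls.

## Working session

There is one attempt and no reset: what is moved stays moved. The work goes in short steps, Python scripts to look and compute and a tool call to move; the robot and the scene stay as the last step left them, time stands still between calls to the robot, and variables do not carry over. Pictures are saved under pics/ and viewed, about 12 in all and at most 16, crops included, and the job is handed in when it is done.

Besides the shell and the picture viewer there is one more tool, called after "Emit:" as name(argument=value, ...), one argument or row to a line, values as JSON. step_arm: Moves the arm, as the interface text tells. Scaled input: -1 to 1 covers 0.04 m each way for a shift and 0.08 rad each way for a turn. Its arguments: {"type":"object","properties":{"steps":{"type":"array"},"squeeze":{"type":"number"}},"required":["steps"]}

```bash
ls; mkdir -p pics
python3 - <<'E'
from rig import env,cams,order
import cv2,numpy as np
s=env.observe();print(s)
for n in("scene","top"):
    im,d=cams.get_image(n);i=cams.camera_info(n)
    print(n,{k:np.round(v,4).tolist() for k,v in i.items()})
    cv2.imwrite(f"pics/{n}0.png",cv2.cvtColor(im,cv2.COLOR_RGB2BGR));np.save(f"{n}0.npy",d)
E
```

```text
pics
{'time_s': 0.0, 'q': array([ 6.33519252e+01,  2.18399939e+01,  7.43869844e+01,  3.28022112e-04,
        8.38568627e+01, -1.23340099e+01]), 'qvel': array([ 0.00031722, -0.05542116, -0.02072503, -0.04934702, -0.01534989,
       -0.05566993]), 'joint_efforts': array([ 5.12104441e-05, -4.48465741e+01, -2.31282449e+01, -1.64773251e-04,
        4.75610446e-03, -1.80522358e-05]), 'position': array([0.13583773, 0.53267619, 0.24970796]), 'tool_rot': array([[ 2.47237004e-01,  9.68954811e-01, -6.61391860e-04],
       [ 9.68953984e-01, -2.47237684e-01, -1.30531430e-03],
       [-1.42831157e-03, -3.18136280e-04, -9.99998929e-01]]), 'ft_force': array([ 0.3552943 , -0.50362114, -1.07980367]), 'wrist_torque': array([-0.00032714,  0.02111429, -0.03728981]), 'grip_width': 0.085510986537201}
scene {'fx': 421.4563, 'fy': 421.4563, 'cx': 273.778, 'cy': 217.3029, 'extrinsics': [[0.6888, 0.5028, -0.5223, 1.1545], [0.7247, -0.4956, 0.4787, -0.6391], [-0.0182, -0.7082, -0.7058, 0.9382], [0.0, 0.0, 0.0, 1.0]]}
top {'fx': 474.4525, 'fy': 474.4525, 'cx': 279.6869, 'cy': 206.0703, 'extrinsics': [[-0.0087, -0.9819, 0.1892, 0.2524], [-1.0, 0.0091, 0.001, -0.0415], [-0.0027, -0.1892, -0.9819, 1.4533], [0.0, 0.0, 0.0, 1.0]]}
```

View pics/top0.png

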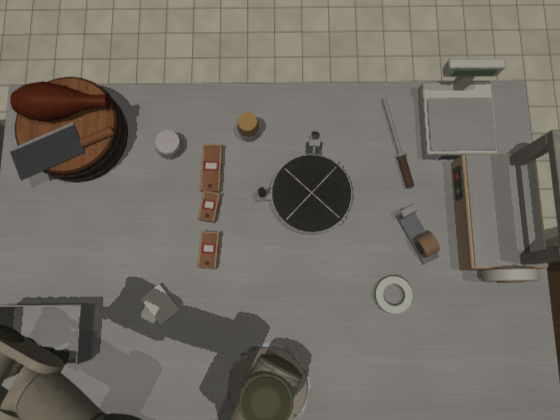

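View pics/scene0.png

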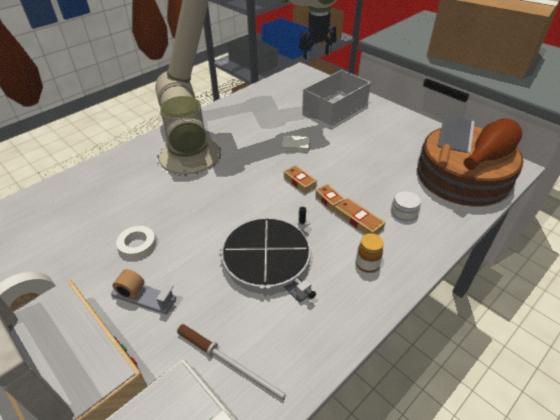

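The top view shows three boxes: (211,168), (209,207) and (208,250). The turntable is at (312,194), with its handle at (262,193) and the plunger at (315,143). The scene view shows the same three boxes and nothing else of that kind.

```bash
cat > h.py <<'E'
from rig import env,cams,order
import cv2,numpy as np
def cast(i,uv,z):
    uv=np.atleast_2d(uv).astype(float);E=i["extrinsics"]
    r=np.c_[(uv[:,0]-i["cx"])/i["fx"],(uv[:,1]-i["cy"])/i["fy"],np.ones(len(uv))]@E[:3,:3].T
    return E[:3,3]+r*((z-E[2,3])/r[:,2])[:,None]
def grab(n,save=None):
    i=cams.camera_info(n);im,d=cams.get_image(n)
    if save: cv2.imwrite(f"pics/{save}.png",cv2.cvtColor(im,cv2.COLOR_RGB2BGR))
    return i,im,d
def zmap(i,d):
    v,u=np.mgrid[:d.shape[0],:d.shape[1]]
    P=np.stack([(u-i["cx"])/i["fx"]*d,(v-i["cy"])/i["fy"]*d,d],-1)
    return P@i["extrinsics"][:3,:3].T+i["extrinsics"][:3,3]
def rect(p):
    (c,(a,b),t)=cv2.minAreaRect((p[:,:2]*1000).astype(np.float32))
    if a<b:a,b,t=b,a,t+90
    return np.round(c,1),round(a,1),round(b,1),round((t+90)%180-90,1)
def woodboxes(i,im,zs,area=60,win=None):
    h=cv2.cvtColor(im,cv2.COLOR_RGB2HSV)
    m=((h[...,0]<25)&(h[...,1]>90)&(h[...,2]>50)).astype(np.uint8)
    m=cv2.morphologyEx(m,cv2.MORPH_CLOSE,np.ones((7,7)))if im is None else m
    out=[]
    for c in cv2.findContours(m,cv2.RETR_EXTERNAL,cv2.CHAIN_APPROX_NONE)[0]:
        if cv2.contourArea(c)>area:
            out.append((cv2.boundingRect(c),rect(cast(i,c[:,0],zs))))
    return out
E
python3 - <<'E'
from h import *
i,im,d=grab("top")
P=zmap(i,d)
for b,r in woodboxes(i,im,.03):
    if 150<b[0]<460 and 100<b[1]<300:
        x,y,w,hh=b;print(b,r,np.round(np.median(P[y+3:y+hh-3,x+3:x+w-3,2]),4))
# deck: points at z~.045 
w=P; m=(abs(w[...,2]-.045)<.006)&(abs(w[...,0]-.48)<.25)
m[:, :255]=0;m[:,370:]=0;m[:130]=0;m[250:]=0
g=cv2.cvtColor(im,cv2.COLOR_RGB2GRAY)
k=((g<60)).astype(np.uint8);k[:, :255]=0;k[:,370:]=0;k[:130]=0;k[250:]=0
k=cv2.morphologyEx(k,cv2.MORPH_CLOSE,np.ones((7,7)));k=cv2.morphologyEx(k,cv2.MORPH_OPEN,np.ones((15,15)))
c=max(cv2.findContours(k,0,1)[0],key=cv2.contourArea)
q=cast(i,c[:,0],.045)[:,:2]
print("disc",cv2.minEnclosingCircle((q*1000).astype(np.float32)),cv2.fitEllipse((q*1000).astype(np.float32)))
for n,zl,zh in(("handle",.085,.11),("low",.05,.085)):
    mm=(P[...,2]>zl)&(P[...,2]<zh);mm[:, :250]=0;mm[:,330:]=0;mm[:125]=0;mm[230:]=0
    l=cv2.connectedComponentsWithStats(mm.astype(np.uint8))
    for j in range(1,l[0]):
        if l[2][j,4]>8: print(n,l[2][j],np.round(P[l[1]==j].mean(0),4))
cv2.imwrite("pics/crop.png",cv2.cvtColor(cv2.resize(im[125:280,185:365],None,fx=4,fy=4,interpolation=cv2.INTER_CUBIC),cv2.COLOR_RGB2BGR))
E
```

```text
(417, 233, 22, 23) (array([ 409. , -487.4]), 59.4, 48.2, 26.7) 0.0732
(198, 232, 21, 36) (array([395.8, 174.7]), 107.5, 55.9, -5.0) 0.0289
(400, 157, 12, 30) (array([ 633.4, -431.5]), 95.6, 17.4, 13.7) 0.0231
(198, 144, 24, 78) (array([604.6, 173.4]), 243.9, 62.1, -2.2) 0.0286
(238, 112, 21, 24) (array([793.7,  57.9]), 76.8, 63.2, 0.5) 0.0934
disc ((565.2612915039062, -136.28392028808594), 118.90019226074219) ((565.1290283203125, -136.0697479248047), (233.5152130126953, 234.02159118652344), 10.548702239990234)
handle [250 125   7   7  31] [0.7581 0.041  0.0919]
handle [258 188   7   7  44] [0.5595 0.0141 0.0964]
low [250 125   9  13  57] [0.7554 0.0363 0.0649]
low [258 193   8   5  21] [0.5529 0.013  0.0676]
```

View pics/crop.png

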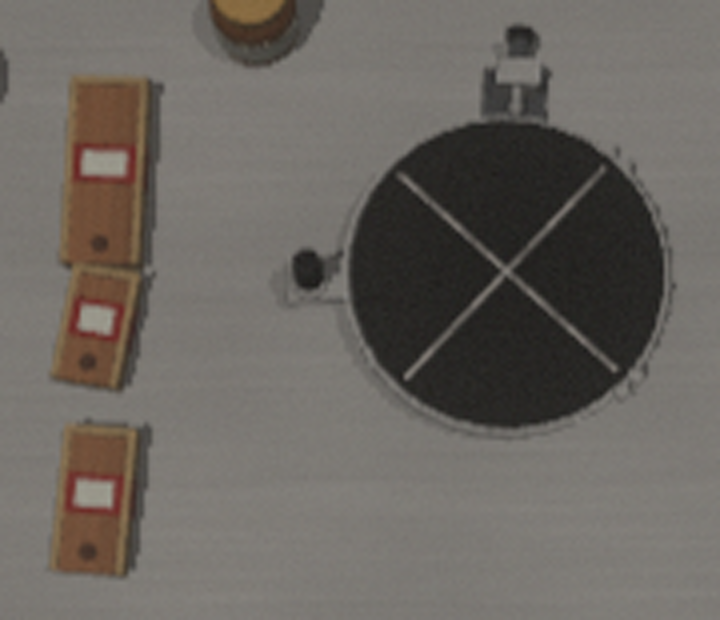

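```bash
cat >> h.py <<'E'
def boxes(i,im,z=.03,lo=(150,100,460,300)):
    "wood boxes: opened mask split at dark seams"
    h=cv2.cvtColor(im,cv2.COLOR_RGB2HSV)
    m=((h[...,0]<25)&(h[...,1]>90)&(h[...,2]>50)).astype(np.uint8)
    red=((h[...,1]<60)&(h[...,2]>130)).astype(np.uint8)
    m=cv2.morphologyEx(m,cv2.MORPH_CLOSE,np.ones((3,3)))
    m=cv2.resize(m*255,None,fx=4,fy=4,interpolation=cv2.INTER_LINEAR)
    m=(m>127).astype(np.uint8)
    m=cv2.morphologyEx(m,cv2.MORPH_OPEN,np.ones((41,41)))
    for c in cv2.findContours(m,cv2.RETR_EXTERNAL,cv2.CHAIN_APPROX_NONE)[0]:
        p=(c[:,0]+.5)/4-.5; u,v=p.mean(0)
        if lo[0]<u<lo[2] and lo[1]<v<lo[3] and len(c)>150:
            print(np.round((u,v)),rect(cast(i,p,z)))
def lines(i,im,c0,rad=30):
    "white deck lines: principal angles and crossing by two line fits"
    g=cv2.cvtColor(im,cv2.COLOR_RGB2GRAY).astype(float)
    v,u=np.mgrid[:g.shape[0],:g.shape[1]]
    m=(np.hypot(u-c0[0],v-c0[1])<rad)&(g>70)
    p=cast(i,np.c_[u[m],v[m]],.045)[:,:2];w=g[m]-60
    c=np.median(p,0)
    for t0 in (range(0,90)):pass
    a=np.arctan2(*(p-c).T[::-1]);r=np.hypot(*(p-c).T)
    z=(w*r*np.exp(4j*a))[r>.02].sum();t=np.angle(z)/4
    for _ in range(3):
        L=[]
        for k in(0,1):
            n=np.array([-np.sin(t+k*np.pi/2),np.cos(t+k*np.pi/2)]);s=abs((p-c)@n)<.008
            L.append(cv2.fitLine(p[s].astype(np.float32),cv2.DIST_HUBER,0,.01,.01).ravel())
        A=np.array([[-l[1],l[0]]for l in L]);c=np.linalg.solve(A,[A[k]@L[k][2:]for k in(0,1)])
    print("cross",np.round(c*1000,1),"angles",[round(np.degrees(np.arctan2(l[1],l[0]))%180,2)for l in L],m.sum())
    return c
E
python3 - <<'E'
from h import *
i,im,d=grab("top")
boxes(i,im); lines(i,im,(311.2,192.4))
# plunger bracket / knob dir
P=zmap(i,d)
s=P[128:156,300:330]
for zl,zh in((.035,.05),(.05,.08)):
  q=s[(s[...,2]>zl)&(s[...,2]<zh)&(s[...,0]>.70)];print(len(q),np.round(q.mean(0),4))
print(cast(i,((520/4+185-.4),(70/4+125-.4)),.05))
wi=cams.camera_info("wrist");R=env.observe()["tool_rot"];p=env.observe()["position"]
print(np.round(R.T@wi["extrinsics"][:3,:3],3),np.round(R.T@(wi["extrinsics"][:3,3]-p),4),wi["fx"])
E
```

```text
[207. 259.] (array([366. , 177.7]), 54.1, 47.0, 89.5)
[429. 243.] (array([ 409.5, -488.1]), 50.5, 45.3, -0.5)
[209. 238.] (array([430.6, 172.7]), 54.6, 38.7, 89.5)
[207. 214.] (array([502.6, 181.7]), 46.0, 36.3, 89.5)
[210. 184.] (array([596.8, 174.8]), 100.7, 59.4, -0.5)
[212. 153.] (array([697.6, 170.1]), 60.1, 54.5, 89.5)
[248. 124.] (array([793.3,  59.6]), 67.0, 62.6, 0.0)
cross [ 565.7 -136.1] angles [np.float32(136.33), np.float32(46.36)] 191
131 [ 0.73   -0.149   0.0432]
5 [ 0.7213 -0.1465  0.0512]
[[ 0.7232754  -0.14967013  0.05      ]]
[[ 1.     0.001 -0.   ]
 [-0.001  0.965  0.261]
 [ 0.    -0.261  0.965]] [-0.0004 -0.0659 -0.123 ] 339.799391654896
```

```bash
cat > go.py <<'E'
import sys
from h import *
def go(x,y,z,yaw,mm=32):
    s=env.observe();R=s["tool_rot"];p=s["position"]
    y0=np.degrees(np.arctan2(R[1,0],R[0,0]))
    t=R.T@(np.array([x,y,z])-p)/.04
    n=int(np.ceil(np.abs(t).max()*40/mm)); dy=-np.radians((yaw-y0+180)%360-180)/.08
    m=int(np.ceil(abs(dy)))
    tilt=np.cross(R[:,2],[0,0,-1])@R/.08
    print("pos",np.round(p,4),"yaw",round(y0,2),"grip",round(s["grip_width"],4),"F",np.round(s["ft_force"],1),"t",round(s["time_s"],2))
    print("shift units",np.round(t,3),"rows",n,"each",np.round(t/max(n,1),3),"| turn z total",round(dy,3),"rows",m,"each",round(dy/max(m,1),3),"tilt",np.round(tilt,3))
if __name__=="__main__": go(*map(float,sys.argv[1:]))
E
python3 go.py .5615 .0138 .25 15.7 36
```

```text
pos [0.1359 0.5328 0.25  ] yaw 75.69 grip 0.0854 F [-0.   1.   0.7] t 0.2
shift units [-9.9420e+00  1.3517e+01  5.0000e-03] rows 16 each [-0.621  0.845  0.   ] | turn z total 13.088 rows 14 each 0.935 tilt [-0.002  0.01  -0.   ]
```

Emit:
step_arm(
  steps=[
    {"xyz": [-0.62, 0.845, 0], "turn": [0, 0, 0], "gripper": 1},
    {"xyz": [-0.62, 0.845, 0], "turn": [0, 0, 0], "gripper": 1},
    {"xyz": [-0.62, 0.845, 0], "turn": [0, 0, 0], "gripper": 1},
    {"xyz": [-0.62, 0.845, 0], "turn": [0, 0, 0], "gripper": 1},
    {"xyz": [-0.62, 0.845, 0], "turn": [0, 0, 0], "gripper": 1},
    {"xyz": [-0.62, 0.845, 0], "turn": [0, 0, 0], "gripper": 1},
    {"xyz": [-0.62, 0.845, 0], "turn": [0, 0, 0], "gripper": 1},
    {"xyz": [-0.62, 0.845, 0], "turn": [0, 0, 0], "gripper": 1},
    {"xyz": [-0.62, 0.845, 0], "turn": [0, 0, 0], "gripper": 1},
    {"xyz": [-0.62, 0.845, 0], "turn": [0, 0, 0], "gripper": 1},
    {"xyz": [-0.62, 0.845, 0], "turn": [0, 0, 0], "gripper": 1},
    {"xyz": [-0.62, 0.845, 0], "turn": [0, 0, 0], "gripper": 1},
    {"xyz": [-0.62, 0.845, 0], "turn": [0, 0, 0], "gripper": 1},
    {"xyz": [-0.62, 0.845, 0], "turn": [0, 0, 0], "gripper": 1},
    {"xyz": [-0.62, 0.845, 0], "turn": [0, 0, 0], "gripper": 1},
    {"xyz": [-0.62, 0.845, 0], "turn": [0, 0, 0], "gripper": 1},
  ],
)

```text
time_s: 1.53
position: [0.5602, 0.016, 0.2502]
tool_rot: [[0.248, 0.969, -0.0], [0.969, -0.248, 0.0], [0.0, -0.0, -1.0]]
ft_force: [0.3, 0.5, -0.1]
grip_width: 0.0852
```

Emit:
step_arm(
  steps=[
    {"xyz": [0, 0, 0], "turn": [0, 0, 0.935], "gripper": 1},
    {"xyz": [0, 0, 0], "turn": [0, 0, 0.935], "gripper": 1},
    {"xyz": [0, 0, 0], "turn": [0, 0, 0.935], "gripper": 1},
    {"xyz": [0, 0, 0], "turn": [0, 0, 0.935], "gripper": 1},
    {"xyz": [0, 0, 0], "turn": [0, 0, 0.935], "gripper": 1},
    {"xyz": [0, 0, 0], "turn": [0, 0, 0.935], "gripper": 1},
    {"xyz": [0, 0, 0], "turn": [0, 0, 0.935], "gripper": 1},
    {"xyz": [0, 0, 0], "turn": [0, 0, 0.935], "gripper": 1},
    {"xyz": [0, 0, 0], "turn": [0, 0, 0.935], "gripper": 1},
    {"xyz": [0, 0, 0], "turn": [0, 0, 0.935], "gripper": 1},
    {"xyz": [0, 0, 0], "turn": [0, 0, 0.935], "gripper": 1},
    {"xyz": [0, 0, 0], "turn": [0, 0, 0.935], "gripper": 1},
    {"xyz": [0, 0, 0], "turn": [0, 0, 0.935], "gripper": 1},
    {"xyz": [0, 0, 0], "turn": [0, 0, 0.935], "gripper": 1},
    {"xyz": [0, 0, 0], "turn": [0, 0, 0], "gripper": 1},
  ],
)

```text
time_s: 2.78
position: [0.5592, 0.0179, 0.2501]
tool_rot: [[0.963, 0.268, -0.0], [0.268, -0.963, 0.0], [-0.0, -0.0, -1.0]]
ft_force: [0.1, 0.1, 0.5]
grip_width: 0.0852
```

```bash
python3 go.py .5615 .0138 .084 15.7 36
python3 - <<'E'
from h import *
i,im,d=grab("wrist","w1"); P=zmap(i,d)
m=(P[...,2]>.088)&(P[...,2]<.11)&(abs(P[...,0]-.56)<.05)&(abs(P[...,1]-.014)<.05)
print(m.sum(),np.round(P[m].mean(0),4),np.round(np.percentile(P[m],[2,98],axis=0),4))
E
```

```text
pos [0.5592 0.0179 0.2501] yaw 15.54 grip 0.0852 F [0.1 0.1 0.5] t 2.78
shift units [0.029 0.115 4.154] rows 5 each [0.006 0.023 0.831] | turn z total -0.036 rows 1 each -0.036 tilt [-0.002  0.005  0.   ]
530 [0.563  0.0154 0.0967] [[0.5535 0.0052 0.0896]
 [0.5726 0.0248 0.0987]]
```

Emit:
step_arm(
  steps=[
    {"xyz": [0.06, 0.1, 0], "turn": [0, 0, 0], "gripper": 0.6},
    {"xyz": [0, 0, 0.69], "turn": [0, 0, 0], "gripper": 0.6},
    {"xyz": [0, 0, 0.69], "turn": [0, 0, 0], "gripper": 0.6},
    {"xyz": [0, 0, 0.69], "turn": [0, 0, 0], "gripper": 0.6},
    {"xyz": [0, 0, 0.69], "turn": [0, 0, 0], "gripper": 0.6},
    {"xyz": [0, 0, 0.69], "turn": [0, 0, 0], "gripper": 0.6},
    {"xyz": [0, 0, 0.69], "turn": [0, 0, 0], "gripper": 0.6},
    {"xyz": [0, 0, 0], "turn": [0, 0, 0], "gripper": 0.6},
    {"xyz": [0, 0, 0], "turn": [0, 0, 0], "gripper": -1},
    {"xyz": [0, 0, 0], "turn": [0, 0, 0], "gripper": -1},
    {"xyz": [0, 0, 0], "turn": [0, 0, 0], "gripper": -1},
    {"xyz": [0, 0, 0], "turn": [0, 0, 0], "gripper": -1},
    {"xyz": [0, 0, 0], "turn": [0, 0, 0], "gripper": -1},
    {"xyz": [0, 0, 0], "turn": [0, 0, 0], "gripper": -1},
    {"xyz": [0, 0, 0], "turn": [0, 0, 0], "gripper": -1},
    {"xyz": [0, 0, 0], "turn": [0, 0, 0], "gripper": -1},
  ],
  squeeze=40,
)

```text
time_s: 4.17
position: [0.5635, 0.0145, 0.0865]
tool_rot: [[0.963, 0.271, 0.003], [0.271, -0.963, -0.001], [0.003, 0.002, -1.0]]
ft_force: [-0.8, -0.0, 7.0]
grip_width: 0.0208
```

```bash
python3 go.py .5625 .0145 .084 15.7
python3 - <<'E'
import numpy as np
# arc rows: radius .15, handle dir h deg, tool yaw w, row dth
for h,w,dth in((91.35,15.5,.06),):
    c=2*.15*np.sin(dth/2);a=np.radians(h+90)+dth/2-np.radians(w)
    print(c*np.cos(a)/.04,-c*np.sin(a)/.04,-dth/.08)
E
```

```text
pos [0.5635 0.0145 0.0865] yaw 15.7 grip 0.0208 F [-0.8 -0.   7. ] t 4.17
shift units [-0.025 -0.007  0.063] rows 1 each [-0.025 -0.007  0.063] | turn z total 0.001 rows 1 each 0.001 tilt [ 0.021 -0.039  0.   ]
-0.21969202499138224 -0.0484275590709332 -0.75
```

Emit:
step_arm(
  steps=[
    {"xyz": [-0.22, -0.048, -0.03], "turn": [0, 0, -0.75], "gripper": -1},
    {"xyz": [-0.22, -0.048, 0], "turn": [0, 0, -0.75], "gripper": -1},
    {"xyz": [-0.22, -0.048, 0], "turn": [0, 0, -0.75], "gripper": -1},
    {"xyz": [-0.22, -0.048, 0], "turn": [0, 0, -0.75], "gripper": -1},
    {"xyz": [-0.22, -0.048, 0], "turn": [0, 0, -0.75], "gripper": -1},
    {"xyz": [-0.22, -0.048, 0], "turn": [0, 0, -0.75], "gripper": -1},
    {"xyz": [-0.22, -0.048, 0], "turn": [0, 0, -0.75], "gripper": -1},
    {"xyz": [-0.22, -0.048, 0], "turn": [0, 0, -0.75], "gripper": -1},
    {"xyz": [-0.22, -0.048, 0], "turn": [0, 0, -0.75], "gripper": -1},
    {"xyz": [0, 0, 0], "turn": [0, 0, 0], "gripper": -1},
  ],
)

```text
time_s: 5.0
position: [0.4855, -0.0093, 0.0866]
tool_rot: [[0.685, 0.728, 0.001], [0.728, -0.685, -0.0], [0.0, 0.001, -1.0]]
ft_force: [0.3, 1.7, -1.5]
grip_width: 0.0211
```

```bash
cat > st.py <<'E'
from h import *
s=env.observe();a=np.array([.5655,-.1361]);r=s["position"][:2]-a
print("handle deg",np.degrees(np.arctan2(*r[::-1])),"r",np.hypot(*r),"deckx",np.degrees(np.arctan2(*r[::-1]))-135)
i,im,d=grab("top","tt");lines(i,im,(311.2,192.4),34)
E
python3 st.py
```

```text
handle deg 122.2528635529966 r 0.14991328884746993 deckx -12.747136447003399
cross [555.2 -64.2] angles [np.float32(177.21), np.float32(90.96)] 425
```

Emit:
step_arm(
  steps=[
    {"xyz": [-0.11, -0.024, 0], "turn": [0, 0, -0.375], "gripper": -1},
    {"xyz": [-0.11, -0.024, 0], "turn": [0, 0, -0.375], "gripper": -1},
    {"xyz": [0, 0, 0], "turn": [0, 0, 0], "gripper": -1},
  ],
)

```text
time_s: 5.3
position: [0.479, -0.0138, 0.0865]
tool_rot: [[0.642, 0.766, 0.001], [0.766, -0.642, 0.0], [0.001, 0.0, -1.0]]
ft_force: [-1.2, 0.6, -0.4]
grip_width: 0.0208
```

Emit:
step_arm(
  steps=[
    {"xyz": [-0.11, -0.024, 0], "turn": [0, 0, -0.375], "gripper": -1},
    {"xyz": [0, 0, 0], "turn": [0, 0, 0], "gripper": -1},
  ],
)

```text
time_s: 5.47
position: [0.4751, -0.0167, 0.0865]
tool_rot: [[0.619, 0.785, -0.0], [0.785, -0.619, -0.0], [-0.0, -0.0, -1.0]]
ft_force: [-4.6, 0.8, 6.3]
grip_width: 0.0211
```

Emit:
step_arm(
  steps=[
    {"xyz": [-0.11, -0.024, 0], "turn": [0, 0, -0.375], "gripper": -1},
    {"xyz": [0, 0, 0], "turn": [0, 0, 0], "gripper": -1},
  ],
)

```text
time_s: 5.63
position: [0.4712, -0.0198, 0.0865]
tool_rot: [[0.595, 0.804, -0.001], [0.804, -0.595, -0.001], [-0.001, -0.001, -1.0]]
ft_force: [-8.1, -2.9, 9.7]
grip_width: 0.0208
```

```bash
python3 st.py
```

```text
handle deg 129.02139313764172 r 0.14974385142335178 deckx -5.978606862358276
cross [544.1 -73.5] angles [np.float32(2.52), np.float32(94.91)] 497
```

Emit:
step_arm(
  steps=[
    {"xyz": [-0.05, -0.01, 0], "turn": [0, 0, -0.19], "gripper": -1},
    {"xyz": [0, 0, 0], "turn": [0, 0, 0], "gripper": -1},
  ],
)

```text
time_s: 5.85
position: [0.47, -0.0208, 0.0865]
tool_rot: [[0.584, 0.812, -0.001], [0.812, -0.584, 0.0], [-0.0, -0.001, -1.0]]
ft_force: [-5.3, 0.4, 7.5]
grip_width: 0.021
```

Emit:
step_arm(
  steps=[
    {"xyz": [0, 0, 0], "turn": [0, 0, 0], "gripper": 0},
    {"xyz": [0, 0, 0], "turn": [0, 0, 0], "gripper": 0},
    {"xyz": [0, 0, 0], "turn": [0, 0, 0], "gripper": 0},
    {"xyz": [0, 0, 0], "turn": [0, 0, 0], "gripper": 0},
    {"xyz": [0, 0, -0.5], "turn": [0, 0, 0], "gripper": 0},
    {"xyz": [0, 0, -1], "turn": [0, 0, 0], "gripper": 1},
    {"xyz": [0, 0, -1], "turn": [0, 0, 0], "gripper": 1},
    {"xyz": [0, 0, -1], "turn": [0, 0, 0], "gripper": 1},
    {"xyz": [0, 0, -0.6], "turn": [0, 0, 0], "gripper": 1},
    {"xyz": [0, 1, 0], "turn": [0, 0, -0.9], "gripper": 1},
    {"xyz": [0, 0, 0], "turn": [0, 0, -0.9], "gripper": 1},
    {"xyz": [0, 0, 0], "turn": [0, 0, -0.9], "gripper": 1},
    {"xyz": [0, 0, 0], "turn": [0, 0, -0.9], "gripper": 1},
    {"xyz": [0, 0, 0], "turn": [0, 0, -0.9], "gripper": 1},
    {"xyz": [0, 0, 0], "turn": [0, 0, -0.9], "gripper": 1},
    {"xyz": [0, 0, 0], "turn": [0, 0, -0.9], "gripper": 1},
    {"xyz": [0, 0, 0], "turn": [0, 0, -0.9], "gripper": 1},
    {"xyz": [0, 0, 0], "turn": [0, 0, 0], "gripper": 1},
  ],
)

```text
time_s: 7.35
position: [0.5028, -0.0444, 0.2498]
tool_rot: [[0.044, 0.999, -0.0], [0.999, -0.044, -0.0], [-0.0, -0.0, -1.0]]
ft_force: [1.0, 0.2, 1.2]
grip_width: 0.0853
```

Run:
```python
from h import *
i,im,d=grab("wrist","w2");P=zmap(i,d)
m=(P[...,2]>.088)&(P[...,2]<.11)&(np.hypot(P[...,0]-.5655,P[...,1]+.1361)<.18)
print(m.sum(),np.round(P[m].mean(0),4))
i,im,d=grab("top","t2")
```

```text
566 [ 0.4688 -0.0217  0.0968]
```

View pics/w2.png

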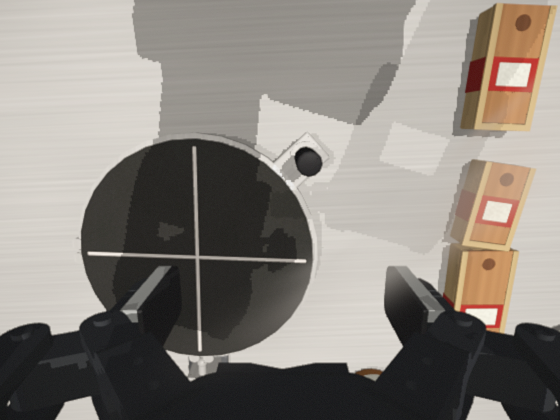

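Wrist view: the white lines cross at (197,257). One of them runs (194,147) to (200,350), straight at the plunger bracket at about (203,365), so the deck is at the loading stop. The boxes are at the right edge.

```bash
cat >> h.py <<'E'
def wlines(i,im,ends,z=.045):
    "refine two line segments given rough pixel ends, cast to plane z"
    g=cv2.cvtColor(im,cv2.COLOR_RGB2GRAY).astype(np.float32);L=[]
    for a,b in ends:
        a,b=np.array(a,float),np.array(b,float);n=np.array([b[1]-a[1],a[0]-b[0]]);n/=np.hypot(*n);pts=[]
        for t in np.linspace(.05,.95,60):
            q=a+t*(b-a);o=np.arange(-7,7.1,.5);s=q+o[:,None]*n
            v=cv2.remap(g,s[:,0].astype(np.float32)[:,None],s[:,1].astype(np.float32)[:,None],1).ravel()
            w=np.clip(v-np.median(v)-40,0,None)
            if w.sum()>60 and np.hypot(*(q-.5*(a+b)))>8:pts.append(q+n*(w@o)/w.sum())
        p=cast(i,np.array(pts),z)[:,:2].astype(np.float32)
        L.append(cv2.fitLine(p,cv2.DIST_HUBER,0,.01,.01).ravel())
    A=np.array([[-l[1],l[0]]for l in L]);c=np.linalg.solve(A,[A[k]@L[k][2:]for k in(0,1)])
    print("cross",np.round(c*1000,1),"angles",[round(float(np.degrees(np.arctan2(l[1],l[0]))),2)for l in L])
E
python3 - <<'E'
from h import *
i=cams.camera_info("wrist");im=cv2.cvtColor(cv2.imread("pics/w2.png"),cv2.COLOR_BGR2RGB)
wlines(i,im,[((194,147),(200,350)),((88,254),(306,261))])
# top view boxes: wood|red|white, split by necking
i=cams.camera_info("top");im=cv2.cvtColor(cv2.imread("pics/t2.png"),cv2.COLOR_BGR2RGB)
cv2.imwrite("pics/t2c.png",cv2.resize(im[100:300,150:370,::-1],None,fx=3,fy=3))
E
```

```text
cross [ 566.3 -136.1] angles [-4.94, 85.11]
```

View pics/t2c.png

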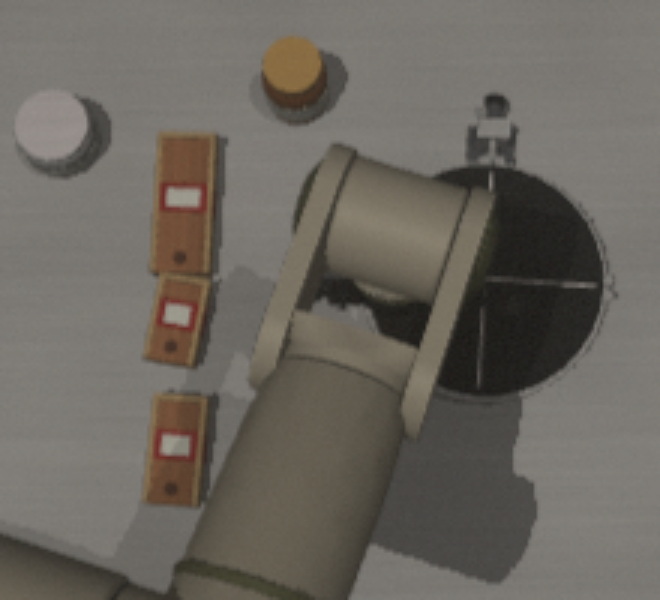

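```bash
python3 go.py .59 .172 .25 88
```

```text
pos [ 0.5028 -0.0444  0.2499] yaw 87.23 grip 0.0854 F [-0.5  0.4 -0.2] t 7.45
shift units [ 5.508e+00  1.917e+00 -4.000e-03] rows 7 each [ 0.787  0.274 -0.001] | turn z total -0.168 rows 1 each -0.168 tilt [-0.001  0.    -0.   ]
```

Emit:
step_arm(
  steps=[
    {"xyz": [0.69, 0.24, 0], "turn": [0, 0, 0], "gripper": 1},
    {"xyz": [0.69, 0.24, 0], "turn": [0, 0, 0], "gripper": 1},
    {"xyz": [0.69, 0.24, 0], "turn": [0, 0, 0], "gripper": 1},
    {"xyz": [0.69, 0.24, 0], "turn": [0, 0, 0], "gripper": 1},
    {"xyz": [0.69, 0.24, 0], "turn": [0, 0, 0], "gripper": 1},
    {"xyz": [0.69, 0.24, 0], "turn": [0, 0, 0], "gripper": 1},
    {"xyz": [0.69, 0.24, 0], "turn": [0, 0, 0], "gripper": 1},
    {"xyz": [0.69, 0.24, 0], "turn": [0, 0, 0], "gripper": 1},
    {"xyz": [0, 0, 0], "turn": [0, 0, 0], "gripper": 1},
    {"xyz": [0, 0, 0], "turn": [0, 0, 0], "gripper": 1},
  ],
)

```text
time_s: 8.28
position: [0.5896, 0.1738, 0.2493]
tool_rot: [[0.046, 0.999, -0.001], [0.999, -0.046, -0.0], [-0.0, -0.001, -1.0]]
ft_force: [-0.2, -0.7, 0.0]
grip_width: 0.0855
```

Run:
```python
from h import *
i,im,d=grab("wrist","w3")
```

```text
(no output)
```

View pics/w3.png

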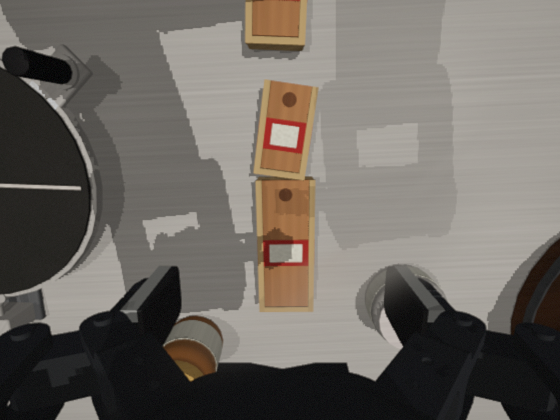

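```bash
cat >> h.py <<'E'
def quad(i,px,z):
    "lid corners (pixels, any order) -> rect on plane z"
    print(rect(cast(i,np.array(px),z)))
E
python3 - <<'E'
from h import *
i=cams.camera_info("wrist")
quad(i,[(256.5,181),(313.5,181),(314,310),(260,311)],.03)
quad(i,[(265,84),(317,89),(303.5,177),(254,173)],.03)
P=cast(i,[(190,350),(392,305)],.05);print(np.round(P,3))
h=cv2.cvtColor(cv2.imread("pics/w3.png"),cv2.COLOR_BGR2HSV)
m=((h[...,1]>80)).astype(np.uint8);m[:,:245]=0;m[:,325:]=0;m[:179]=0;m[325:]=0
c=max(cv2.findContours(m,0,1)[0],key=cv2.contourArea);quad(i,c[:,0],.03);print(cv2.boundingRect(c))
E
python3 go.py .65 .17 .1 88
```

```text
(array([654. , 173.1]), 148.3, 61.0, -1.4)
(array([532.4, 177.1]), 87.5, 50.2, -10.4)
[[0.76  0.063 0.05 ]
 [0.715 0.283 0.05 ]]
(array([653.5, 172.5]), 150.4, 60.5, -2.3)
(256, 179, 59, 133)
pos [0.5895 0.1728 0.2496] yaw 87.33 grip 0.0854 F [ 0.1 -0.1 -0.5] t 8.33
shift units [2.000e-03 1.518e+00 3.738e+00] rows 5 each [0.    0.304 0.748] | turn z total -0.146 rows 1 each -0.146 tilt [-0.008  0.005  0.   ]
```

Emit:
step_arm(
  steps=[
    {"xyz": [0.07, 0.8, 0], "turn": [0, 0, -0.19], "gripper": 1},
    {"xyz": [0, 0.8, 0], "turn": [0, 0, 0], "gripper": 1},
    {"xyz": [0, 0, 0.7], "turn": [0, 0, 0], "gripper": 1},
    {"xyz": [0, 0, 0.7], "turn": [0, 0, 0], "gripper": 1},
    {"xyz": [0, 0, 0.7], "turn": [0, 0, 0], "gripper": 1},
    {"xyz": [0, 0, 0.7], "turn": [0, 0, 0], "gripper": 1},
    {"xyz": [0, 0, 0.7], "turn": [0, 0, 0], "gripper": 1},
    {"xyz": [0, 0, 0.7], "turn": [0, 0, 0], "gripper": 1},
    {"xyz": [0, 0, 0.6], "turn": [0, 0, 0], "gripper": 1},
    {"xyz": [0, 0, 0.5], "turn": [0, 0, 0], "gripper": 1},
    {"xyz": [0, 0, 0.4], "turn": [0, 0, 0], "gripper": 1},
    {"xyz": [0, 0, 0], "turn": [0, 0, 0], "gripper": 1},
  ],
)

```text
time_s: 9.33
position: [0.6519, 0.1715, 0.0187]
tool_rot: [[0.033, 0.999, -0.006], [0.999, -0.033, -0.001], [-0.001, -0.006, -1.0]]
ft_force: [-0.4, -0.6, 0.0]
grip_width: 0.0853
```

```bash
python3 go.py .6538 .1728 .019 88.2
```

```text
pos [0.6519 0.1715 0.0187] yaw 88.1 grip 0.0853 F [-0.4 -0.6  0. ] t 9.33
shift units [ 0.035  0.046 -0.009] rows 1 each [ 0.035  0.046 -0.009] | turn z total -0.021 rows 1 each -0.021 tilt [-0.078  0.011 -0.   ]
```

Emit:
step_arm(
  steps=[
    {"xyz": [0.04, 0.05, 0], "turn": [0, 0, 0], "gripper": 1},
    {"xyz": [0, 0, 0], "turn": [0, 0, 0], "gripper": -1},
    {"xyz": [0, 0, 0], "turn": [0, 0, 0], "gripper": -1},
    {"xyz": [0, 0, 0], "turn": [0, 0, 0], "gripper": -1},
    {"xyz": [0, 0, 0], "turn": [0, 0, 0], "gripper": -1},
    {"xyz": [0, 0, 0], "turn": [0, 0, 0], "gripper": -1},
    {"xyz": [0, 0, 0], "turn": [0, 0, 0], "gripper": -1},
  ],
  squeeze=60,
)

```text
time_s: 9.92
position: [0.6565, 0.1744, 0.0239]
tool_rot: [[0.031, 1.0, 0.003], [1.0, -0.031, -0.0], [0.0, 0.003, -1.0]]
ft_force: [-0.9, -0.4, 6.1]
grip_width: 0.0599
```

Emit:
step_arm(
  steps=[
    {"xyz": [0, 0, -0.3], "turn": [0, 0, 0], "gripper": -1},
    {"xyz": [0, 0, -0.6], "turn": [0, 0, 0], "gripper": -1},
    {"xyz": [0, 0, -0.7], "turn": [0, 0, 0], "gripper": -1},
    {"xyz": [0, 0, -0.7], "turn": [0, 0, 0], "gripper": -1},
    {"xyz": [0, 0, -0.7], "turn": [0, 0, 0], "gripper": -1},
    {"xyz": [0, 0, -0.7], "turn": [0, 0, 0], "gripper": -1},
    {"xyz": [0, 0, 0], "turn": [0, 0, 0], "gripper": -1},
  ],
)

```text
time_s: 10.5
position: [0.6574, 0.1749, 0.1773]
tool_rot: [[0.03, 0.999, 0.011], [1.0, -0.03, 0.001], [0.001, 0.011, -1.0]]
ft_force: [1.4, 0.3, -1.7]
grip_width: 0.0598
```

```bash
python3 go.py .566 -.1361 .17 85.06
python3 - <<'E'
from h import *
i,im,d=grab("wrist","w4")
h=cv2.cvtColor(im,cv2.COLOR_RGB2HSV);m=(h[...,1]>80).astype(np.uint8)
print(np.round(env.observe()["tool_rot"],4).tolist())
E
```

```text
pos [0.6574 0.1749 0.1773] yaw 88.26 grip 0.0598 F [ 1.4  0.3 -1.7] t 10.5
shift units [-7.84  -2.049  0.149] rows 10 each [-0.784 -0.205  0.015] | turn z total 0.698 rows 1 each 0.698 tilt [ 0.136 -0.017  0.   ]
[[0.0304, 0.9995, 0.0066], [0.9995, -0.0304, 0.0006], [0.0008, 0.0066, -1.0]]
```

View pics/w4.png

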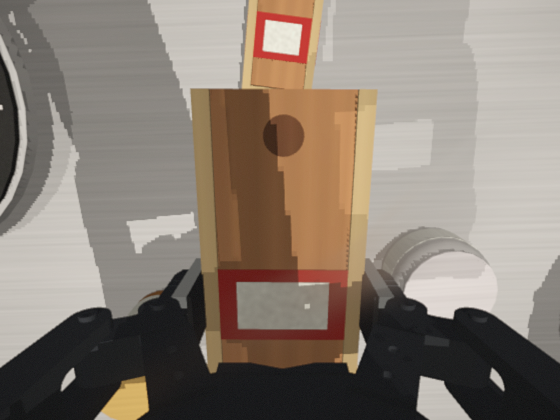

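Run:
```python
from h import *
i=cams.camera_info("wrist");s=env.observe()
for z in(.1834,.18):
    q=cast(i,[(192,90),(376,90)],z);e=q.mean(0)
    print(np.round(q,4), "centre rel TCP along tool y", (s["tool_rot"].T@(e-s["position"]))[1]+.075)
```

```text
[[0.5797 0.1484 0.1834]
 [0.5814 0.206  0.1834]] centre rel TCP along tool y -0.0009044696872736735
[[0.5794 0.1476 0.18  ]
 [0.5812 0.2069 0.18  ]] centre rel TCP along tool y -0.0012036057941854916
```

Emit:
step_arm(
  steps=[
    {"xyz": [-0.3, -0.08, 0], "turn": [0, 0, 0], "gripper": -1},
    {"xyz": [-0.65, -0.165, 0], "turn": [0, 0, 0], "gripper": -1},
    {"xyz": [-0.65, -0.165, 0], "turn": [0, 0, 0], "gripper": -1},
    {"xyz": [-0.65, -0.165, 0], "turn": [0, 0, 0], "gripper": -1},
    {"xyz": [-0.65, -0.165, 0], "turn": [0, 0, 0], "gripper": -1},
    {"xyz": [-0.65, -0.165, 0], "turn": [0, 0, 0], "gripper": -1},
    {"xyz": [-0.65, -0.165, 0], "turn": [0, 0, 0], "gripper": -1},
    {"xyz": [-0.65, -0.165, 0], "turn": [0, 0, 0], "gripper": -1},
    {"xyz": [-0.65, -0.165, 0], "turn": [0, 0, 0], "gripper": -1},
    {"xyz": [-0.65, -0.165, 0], "turn": [0, 0, 0], "gripper": -1},
    {"xyz": [-0.65, -0.165, 0], "turn": [0, 0, 0], "gripper": -1},
    {"xyz": [-0.65, -0.165, 0], "turn": [0, 0, 0], "gripper": -1},
    {"xyz": [-0.35, -0.09, 0], "turn": [0, 0, 0.35], "gripper": -1},
    {"xyz": [0, 0, 0], "turn": [0, 0, 0.35], "gripper": -1},
    {"xyz": [0, 0, 0], "turn": [0, 0, 0], "gripper": -1},
    {"xyz": [0, 0, 0], "turn": [0, 0, 0], "gripper": -1},
    {"xyz": [0, 0, 0], "turn": [0, 0, 0], "gripper": -1},
  ],
)

```text
time_s: 11.97
position: [0.5663, -0.1344, 0.1691]
tool_rot: [[0.085, 0.996, -0.002], [0.996, -0.085, 0.001], [0.001, -0.002, -1.0]]
ft_force: [-0.9, -0.1, -2.1]
grip_width: 0.0598
```

```bash
python3 go.py .5677 -.1362 .08 85.06;  python3 - <<'E'
from h import *
i,im,d=grab("top","t5")
h=cv2.cvtColor(im,cv2.COLOR_RGB2HSV);print(np.round(env.observe()["tool_rot"],4).tolist())
E
```

```text
pos [ 0.5663 -0.1344  0.1691] yaw 85.11 grip 0.0598 F [-0.9 -0.1 -2.1] t 11.97
shift units [-0.042  0.042  2.228] rows 3 each [-0.014  0.014  0.743] | turn z total 0.01 rows 1 each 0.01 tilt [-0.02  -0.008 -0.   ]
[[0.0852, 0.9964, -0.0011], [0.9964, -0.0852, 0.0005], [0.0004, -0.0011, -1.0]]
```

Emit:
step_arm(
  steps=[
    {"xyz": [-0.04, 0.04, 0], "turn": [0, 0, 0], "gripper": -1},
    {"xyz": [0, 0, 0.5], "turn": [0, 0, 0], "gripper": -1},
    {"xyz": [0, 0, 0.6], "turn": [0, 0, 0], "gripper": -1},
    {"xyz": [0, 0, 0.5], "turn": [0, 0, 0], "gripper": -1},
    {"xyz": [0, 0, 0.4], "turn": [0, 0, 0], "gripper": -1},
    {"xyz": [0, 0, 0.3], "turn": [0, 0, 0], "gripper": -1},
    {"xyz": [0, 0, 0], "turn": [0, 0, 0], "gripper": -1},
    {"xyz": [0, 0, 0], "turn": [0, 0, 0], "gripper": -1},
    {"xyz": [0, 0, 0], "turn": [0, 0, 0], "gripper": -1},
  ],
)

```text
time_s: 12.77
position: [0.5688, -0.1367, 0.0788]
tool_rot: [[0.086, 0.996, 0.001], [0.996, -0.086, -0.001], [-0.001, 0.001, -1.0]]
ft_force: [0.3, 1.1, -1.5]
grip_width: 0.0597
```

Emit:
step_arm(
  steps=[
    {"xyz": [0, 0, 0.06], "turn": [0, 0, 0], "gripper": -1},
    {"xyz": [0, 0, 0], "turn": [0, 0, 0], "gripper": -1},
  ],
)

```text
time_s: 12.93
position: [0.5685, -0.1366, 0.076]
tool_rot: [[0.086, 0.996, 0.001], [0.996, -0.086, -0.0], [-0.0, 0.001, -1.0]]
ft_force: [0.0, -0.2, -3.4]
grip_width: 0.06
```

Emit:
step_arm(
  steps=[
    {"xyz": [0, 0, 0.06], "turn": [0, 0, 0], "gripper": -1},
    {"xyz": [0, 0, 0], "turn": [0, 0, 0], "gripper": -1},
  ],
)

```text
time_s: 13.1
position: [0.5682, -0.1366, 0.0731]
tool_rot: [[0.086, 0.996, -0.0], [0.996, -0.086, 0.0], [0.0, -0.0, -1.0]]
ft_force: [0.2, -0.9, -1.9]
grip_width: 0.0601
```

Emit:
step_arm(
  steps=[
    {"xyz": [0, 0, 0.05], "turn": [0, 0, 0], "gripper": -1},
    {"xyz": [0, 0, 0.03], "turn": [0, 0, 0], "gripper": -1},
    {"xyz": [0, 0, 0], "turn": [0, 0, 0], "gripper": -1},
  ],
)

```text
time_s: 13.35
position: [0.5681, -0.1365, 0.0696]
tool_rot: [[0.086, 0.996, -0.0], [0.996, -0.086, 0.0], [0.0, -0.001, -1.0]]
ft_force: [-0.8, -0.3, -3.1]
grip_width: 0.0598
```

Emit:
step_arm(
  steps=[
    {"xyz": [0, 0, 0.025], "turn": [0, 0, 0], "gripper": -1},
    {"xyz": [0, 0, 0], "turn": [0, 0, 0], "gripper": -1},
  ],
)

```text
time_s: 13.52
position: [0.5683, -0.1366, 0.069]
tool_rot: [[0.087, 0.996, 0.0], [0.996, -0.087, -0.0], [-0.0, 0.0, -1.0]]
ft_force: [-0.6, -0.8, -2.3]
grip_width: 0.0598
```

Emit:
step_arm(
  steps=[
    {"xyz": [0, 0, 0.025], "turn": [0, 0, 0], "gripper": -1},
    {"xyz": [0, 0, 0], "turn": [0, 0, 0], "gripper": -1},
  ],
)

```text
time_s: 13.68
position: [0.5683, -0.1366, 0.0688]
tool_rot: [[0.087, 0.996, 0.001], [0.996, -0.087, -0.0], [-0.0, 0.001, -1.0]]
ft_force: [-2.7, 0.9, 5.1]
grip_width: 0.0598
```

Emit:
step_arm(
  steps=[
    {"xyz": [0, 0, 0.025], "turn": [0, 0, 0], "gripper": -1},
    {"xyz": [0, 0, 0], "turn": [0, 0, 0], "gripper": -1},
  ],
)

```text
time_s: 13.85
position: [0.5684, -0.1366, 0.0688]
tool_rot: [[0.086, 0.996, 0.001], [0.996, -0.086, -0.001], [-0.001, 0.001, -1.0]]
ft_force: [-5.4, 2.1, 13.1]
grip_width: 0.0599
```

Emit:
step_arm(
  steps=[
    {"xyz": [0, 0, 0.025], "turn": [0, 0, 0], "gripper": -1},
    {"xyz": [0, 0, 0], "turn": [0, 0, 0], "gripper": -1},
  ],
)

```text
time_s: 14.02
position: [0.5684, -0.1366, 0.0688]
tool_rot: [[0.086, 0.996, 0.002], [0.996, -0.086, -0.001], [-0.001, 0.002, -1.0]]
ft_force: [-9.0, 3.1, 22.2]
grip_width: 0.0598
```

Emit:
step_arm(
  steps=[
    {"xyz": [0, 0, -0.07], "turn": [0, 0, 0], "gripper": -1},
    {"xyz": [0, 0, 0], "turn": [0, 0, 0], "gripper": 0.7},
    {"xyz": [0, 0, 0], "turn": [0, 0, 0], "gripper": 0.85},
    {"xyz": [0, 0, 0], "turn": [0, 0, 0], "gripper": 1},
    {"xyz": [0, 0, 0], "turn": [0, 0, 0], "gripper": 1},
    {"xyz": [0, 0, 0], "turn": [0, 0, 0], "gripper": 1},
    {"xyz": [0, 0, -0.5], "turn": [0, 0, 0], "gripper": 1},
    {"xyz": [0, 0, -0.8], "turn": [0, 0, 0], "gripper": 1},
    {"xyz": [0, 0, -0.8], "turn": [0, 0, 0], "gripper": 1},
    {"xyz": [0, 0, 0], "turn": [0, 0, 0], "gripper": -1},
    {"xyz": [0, 0, 0], "turn": [0, 0, 0], "gripper": -1},
    {"xyz": [0, 0, 0], "turn": [0, 0, 0], "gripper": -1},
    {"xyz": [0, 0, 0], "turn": [0, 0, 0], "gripper": -1},
    {"xyz": [0, 0, 0], "turn": [0, 0, 0], "gripper": -1},
    {"xyz": [0, 0, 0], "turn": [0, 0, 0], "gripper": -1},
    {"xyz": [0, 0, 0], "turn": [0, 0, 0], "gripper": -1},
    {"xyz": [0, 0, 0], "turn": [0, 0, 0], "gripper": -1},
  ],
)

```text
time_s: 15.43
position: [0.5682, -0.1366, 0.1523]
tool_rot: [[0.087, 0.996, -0.001], [0.996, -0.087, 0.0], [0.0, -0.001, -1.0]]
ft_force: [0.6, 0.1, -0.0]
grip_width: 0.0001
```

```bash
python3 go.py .566 -.1361 .099 85.06;  python3 - <<'E'
from h import *
i,im,d=grab("wrist","w6")
E
```

```text
pos [ 0.5682 -0.1366  0.1523] yaw 85.04 grip 0.0001 F [ 0.6  0.1 -0. ] t 15.43
shift units [ 0.006 -0.054  1.334] rows 2 each [ 0.003 -0.027  0.667] | turn z total -0.005 rows 1 each -0.005 tilt [-0.008 -0.003 -0.   ]
```

View pics/w6.png

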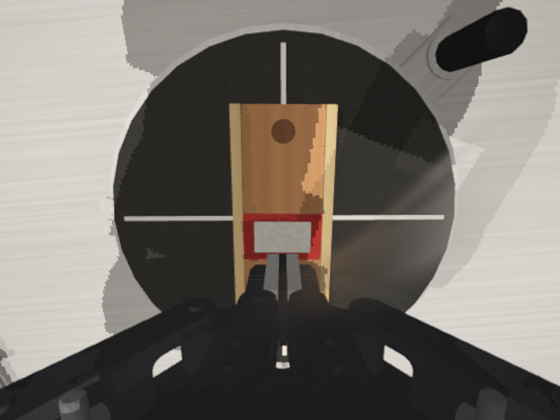

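The box lies on the line: its lid edges at columns 230 and 337 straddle the white line at column 283. The lid's near end is at row 104. I'll press the lid next.

Emit:
step_arm(
  steps=[
    {"xyz": [0, -0.05, 0.7], "turn": [0, 0, 0], "gripper": -1},
    {"xyz": [0, 0, 0.5], "turn": [0, 0, 0], "gripper": -1},
    {"xyz": [0, 0, 0], "turn": [0, 0, 0], "gripper": -1},
    {"xyz": [0, 0, 0], "turn": [0, 0, 0], "gripper": -1},
    {"xyz": [0, 0, 0.05], "turn": [0, 0, 0], "gripper": -1},
    {"xyz": [0, 0, 0.05], "turn": [0, 0, 0], "gripper": -1},
    {"xyz": [0, 0, 0], "turn": [0, 0, 0], "gripper": -1},
  ],
)

```text
time_s: 16.07
position: [0.5665, -0.1365, 0.1014]
tool_rot: [[0.086, 0.996, 0.001], [0.996, -0.086, -0.001], [-0.0, 0.001, -1.0]]
ft_force: [0.0, 1.0, 0.0]
grip_width: 0.0
```

```bash
python3 go.py .566 -.1361 .094 85.06
```

```text
pos [ 0.5665 -0.1365  0.1014] yaw 85.04 grip 0.0 F [0. 1. 0.] t 16.07
shift units [ 0.01  -0.015  0.185] rows 1 each [ 0.01  -0.015  0.185] | turn z total -0.004 rows 1 each -0.004 tilt [0.016 0.006 0.   ]
```

Emit:
step_arm(
  steps=[
    {"xyz": [0, 0, 0.05], "turn": [0, 0, 0], "gripper": -1},
    {"xyz": [0, 0, 0.05], "turn": [0, 0, 0], "gripper": -1},
    {"xyz": [0, 0, 0.05], "turn": [0, 0, 0], "gripper": -1},
    {"xyz": [0, 0, 0], "turn": [0, 0, 0], "gripper": -1},
  ],
)

```text
time_s: 16.4
position: [0.5661, -0.1363, 0.0943]
tool_rot: [[0.086, 0.996, -0.001], [0.996, -0.086, 0.0], [0.0, -0.001, -1.0]]
ft_force: [-0.2, -0.3, -0.3]
grip_width: -0.0001
```

Emit:
step_arm(
  steps=[
    {"xyz": [0, 0, 0.03], "turn": [0, 0, 0], "gripper": -1},
    {"xyz": [0, 0, 0], "turn": [0, 0, 0], "gripper": -1},
  ],
)

```text
time_s: 16.57
position: [0.5663, -0.1364, 0.0941]
tool_rot: [[0.086, 0.996, 0.0], [0.996, -0.086, -0.0], [-0.0, 0.0, -1.0]]
ft_force: [-2.3, 0.8, 5.1]
grip_width: -0.0
```

Emit:
step_arm(
  steps=[
    {"xyz": [0, 0, 0.03], "turn": [0, 0, 0], "gripper": -1},
    {"xyz": [0, 0, 0], "turn": [0, 0, 0], "gripper": -1},
  ],
)

```text
time_s: 16.73
position: [0.5663, -0.1364, 0.094]
tool_rot: [[0.086, 0.996, 0.001], [0.996, -0.086, -0.001], [-0.001, 0.001, -1.0]]
ft_force: [-5.5, 2.2, 14.0]
grip_width: 0.0004
```

Emit:
step_arm(
  steps=[
    {"xyz": [0, 0, 0], "turn": [0, 0, 0], "gripper": -1},
    {"xyz": [0, 0, 0], "turn": [0, 0, 0], "gripper": -1},
    {"xyz": [0, 0, 0], "turn": [0, 0, 0], "gripper": -1},
    {"xyz": [0, 0, -0.1], "turn": [0, 0, 0], "gripper": -1},
    {"xyz": [0, 0, -0.8], "turn": [0, 0, 0], "gripper": -1},
    {"xyz": [0, 0, -0.8], "turn": [0, 0, 0], "gripper": -1},
    {"xyz": [0, 0, -0.8], "turn": [0, 0, 0], "gripper": -1},
    {"xyz": [0, 0, -0.8], "turn": [0, 0, 0], "gripper": 1},
    {"xyz": [0, 0, -0.6], "turn": [0, 0, 0], "gripper": 1},
    {"xyz": [0, 0, 0], "turn": [0, 0, 0], "gripper": 1},
  ],
)

```text
time_s: 17.57
position: [0.5676, -0.1369, 0.2538]
tool_rot: [[0.086, 0.996, 0.009], [0.996, -0.086, -0.004], [-0.003, 0.009, -1.0]]
ft_force: [0.7, 0.3, -0.5]
grip_width: 0.0355
```

```bash
python3 go.py .345 .177 .25 85.06
python3 - <<'E'
from h import *
i,im,d=grab("wrist","w7")
h=cv2.cvtColor(im,cv2.COLOR_RGB2HSV)
m=((h[...,1]>80)&(h[...,2]>60)).astype(np.uint8)
m[:,:200]=0
for c in cv2.findContours(m,0,1)[0]:
    if cv2.contourArea(c)>400: print(cv2.boundingRect(c));quad(i,c[:,0],.075)
E
```

```text
pos [ 0.5676 -0.1369  0.2538] yaw 85.05 grip 0.0355 F [ 0.7  0.3 -0.5] t 17.57
shift units [ 7.339 -6.222  0.014] rows 10 each [ 0.734 -0.622  0.001] | turn z total -0.003 rows 1 each -0.003 tilt [0.113 0.042 0.   ]
(248, 108, 73, 165)
(array([ 566.7, -136.9]), 151.2, 62.7, -5.2)
```

Emit:
step_arm(
  steps=[
    {"xyz": [0.73, -0.62, 0], "turn": [0, 0, 0], "gripper": 1},
    {"xyz": [0.73, -0.62, 0], "turn": [0, 0, 0], "gripper": 1},
    {"xyz": [0.73, -0.62, 0], "turn": [0, 0, 0], "gripper": 1},
    {"xyz": [0.73, -0.62, 0], "turn": [0, 0, 0], "gripper": 1},
    {"xyz": [0.73, -0.62, 0], "turn": [0, 0, 0], "gripper": 1},
    {"xyz": [0.73, -0.62, 0], "turn": [0, 0, 0], "gripper": 1},
    {"xyz": [0.73, -0.62, 0], "turn": [0, 0, 0], "gripper": 1},
    {"xyz": [0.73, -0.62, 0], "turn": [0, 0, 0], "gripper": 1},
    {"xyz": [0.73, -0.62, 0], "turn": [0, 0, 0], "gripper": 1},
    {"xyz": [0.73, -0.62, 0], "turn": [0, 0, 0], "gripper": 1},
    {"xyz": [0, 0, 0], "turn": [0, 0, 0], "gripper": 1},
    {"xyz": [0, 0, 0], "turn": [0, 0, 0], "gripper": 1},
    {"xyz": [0, 0, 0], "turn": [0, 0, 0], "gripper": 1},
  ],
)

```text
time_s: 18.7
position: [0.3445, 0.1758, 0.2477]
tool_rot: [[0.086, 0.996, -0.001], [0.996, -0.086, -0.0], [-0.001, -0.001, -1.0]]
ft_force: [-0.8, -0.3, 0.1]
grip_width: 0.0852
```

```bash
python3 - <<'E'
from h import *
i,im,d=grab("wrist","w8")
h=cv2.cvtColor(im,cv2.COLOR_RGB2HSV)
m=((h[...,1]>80)&(h[...,2]>60)).astype(np.uint8)
for c in cv2.findContours(m,0,1)[0]:
    if cv2.contourArea(c)>400: print(cv2.boundingRect(c));quad(i,c[:,0],.03)
E
python3 go.py .396 .175 .019 85
```

```text
(275, 300, 50, 69)
(array([515.6, 180.2]), 90.1, 52.5, -8.4)
(262, 185, 53, 102)
(array([395.8, 177. ]), 112.5, 55.1, -4.8)
pos [0.3449 0.1754 0.2478] yaw 84.99 grip 0.0852 F [ 0.9 -0.2 -0.1] t 18.75
shift units [0.104 1.279 5.719] rows 8 each [0.013 0.16  0.715] | turn z total -0.001 rows 1 each -0.001 tilt [-0.01   0.006 -0.   ]
```

View pics/w8.png

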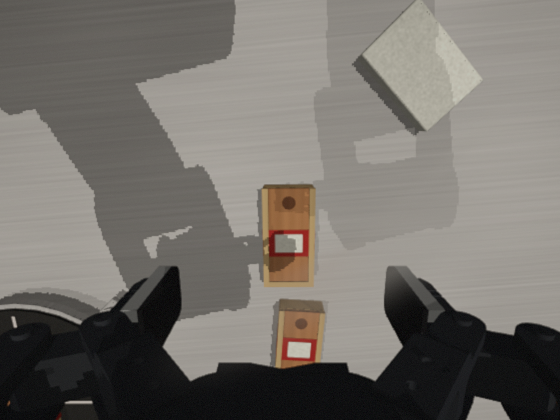

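Emit:
step_arm(
  steps=[
    {"xyz": [0.14, 0.65, 0], "turn": [0, 0, 0], "gripper": 1},
    {"xyz": [0, 0.65, 0], "turn": [0, 0, 0], "gripper": 1},
    {"xyz": [0, 0, 0.7], "turn": [0, 0, 0], "gripper": 1},
    {"xyz": [0, 0, 0.7], "turn": [0, 0, 0], "gripper": 1},
    {"xyz": [0, 0, 0.7], "turn": [0, 0, 0], "gripper": 1},
    {"xyz": [0, 0, 0.7], "turn": [0, 0, 0], "gripper": 1},
    {"xyz": [0, 0, 0.7], "turn": [0, 0, 0], "gripper": 1},
    {"xyz": [0, 0, 0.7], "turn": [0, 0, 0], "gripper": 1},
    {"xyz": [0, 0, 0.6], "turn": [0, 0, 0], "gripper": 1},
    {"xyz": [0, 0, 0.5], "turn": [0, 0, 0], "gripper": 1},
    {"xyz": [0, 0, 0.35], "turn": [0, 0, 0], "gripper": 1},
    {"xyz": [0, 0, 0], "turn": [0, 0, 0], "gripper": 1},
    {"xyz": [0, 0, 0], "turn": [0, 0, 0], "gripper": 1},
    {"xyz": [0, 0, 0], "turn": [0, 0, 0], "gripper": -1},
    {"xyz": [0, 0, 0], "turn": [0, 0, 0], "gripper": -1},
    {"xyz": [0, 0, 0], "turn": [0, 0, 0], "gripper": -1},
    {"xyz": [0, 0, 0], "turn": [0, 0, 0], "gripper": -1},
    {"xyz": [0, 0, 0], "turn": [0, 0, 0], "gripper": -1},
    {"xyz": [0, 0, 0], "turn": [0, 0, 0], "gripper": -1},
    {"xyz": [0, 0, 0], "turn": [0, 0, 0], "gripper": -1},
  ],
)

```text
time_s: 20.42
position: [0.3973, 0.1769, 0.0234]
tool_rot: [[0.086, 0.996, 0.002], [0.996, -0.086, -0.0], [0.0, 0.002, -1.0]]
ft_force: [-1.7, -2.5, 7.5]
grip_width: 0.0543
```

Emit:
step_arm(
  steps=[
    {"xyz": [0, 0, -0.3], "turn": [0, 0, 0], "gripper": -1},
    {"xyz": [0, 0, -0.6], "turn": [0, 0, 0], "gripper": -1},
    {"xyz": [0, 0, -0.7], "turn": [0, 0, 0], "gripper": -1},
    {"xyz": [0, 0, -0.7], "turn": [0, 0, 0], "gripper": -1},
    {"xyz": [0, 0, -0.7], "turn": [0, 0, 0], "gripper": -1},
    {"xyz": [0, 0, -0.7], "turn": [0, 0, 0], "gripper": -1},
    {"xyz": [0, 0, -0.3], "turn": [0, 0, 0], "gripper": -1},
    {"xyz": [0, 0, 0], "turn": [0, 0, 0], "gripper": -1},
    {"xyz": [0, 0, 0], "turn": [0, 0, 0], "gripper": -1},
    {"xyz": [0, 0, 0], "turn": [0, 0, 0], "gripper": -1},
  ],
)

```text
time_s: 21.25
position: [0.3961, 0.1769, 0.1814]
tool_rot: [[0.087, 0.996, -0.002], [0.996, -0.087, -0.0], [-0.0, -0.002, -1.0]]
ft_force: [0.4, 0.4, -1.7]
grip_width: 0.0539
```

```bash
cat > held.py <<'E'
import sys
from h import *
L,off=map(float,sys.argv[1:])
i,im,d=grab("wrist","wh");s=env.observe()
h=cv2.cvtColor(im,cv2.COLOR_RGB2HSV);m=((h[...,1]>80)&(h[...,2]>60)).astype(np.uint8)
c=max(cv2.findContours(m,0,1)[0],key=cv2.contourArea);x,y,w,hh=cv2.boundingRect(c);print((x,y,w,hh))
q=cast(i,[(x+w/2,y+.5)],s["position"][2]-off+.03)[0]
print("held centre rel TCP along tool y mm",1000*((s["tool_rot"].T@(q-s["position"]))[1]+L/2))
E
python3 held.py .110 .022; python3 go.py .566 -.1361 .18 85.06
```

```text
(202, 152, 160, 221)
held centre rel TCP along tool y mm -1.3513773527951967
pos [0.3961 0.1769 0.1812] yaw 85.04 grip 0.0539 F [ 0.3 -0.2 -2.2] t 21.3
shift units [-7.429  4.91   0.023] rows 10 each [-0.743  0.491  0.002] | turn z total -0.005 rows 1 each -0.005 tilt [-0.03   0.007  0.   ]
```

Emit:
step_arm(
  steps=[
    {"xyz": [-0.32, 0.21, 0], "turn": [0, 0, 0], "gripper": -1},
    {"xyz": [-0.62, 0.412, 0], "turn": [0, 0, 0], "gripper": -1},
    {"xyz": [-0.62, 0.412, 0], "turn": [0, 0, 0], "gripper": -1},
    {"xyz": [-0.62, 0.412, 0], "turn": [0, 0, 0], "gripper": -1},
    {"xyz": [-0.62, 0.412, 0], "turn": [0, 0, 0], "gripper": -1},
    {"xyz": [-0.62, 0.412, 0], "turn": [0, 0, 0], "gripper": -1},
    {"xyz": [-0.62, 0.412, 0], "turn": [0, 0, 0], "gripper": -1},
    {"xyz": [-0.62, 0.412, 0], "turn": [0, 0, 0], "gripper": -1},
    {"xyz": [-0.62, 0.412, 0], "turn": [0, 0, 0], "gripper": -1},
    {"xyz": [-0.62, 0.412, 0], "turn": [0, 0, 0], "gripper": -1},
    {"xyz": [-0.62, 0.412, 0], "turn": [0, 0, 0], "gripper": -1},
    {"xyz": [-0.62, 0.412, 0], "turn": [0, 0, 0], "gripper": -1},
    {"xyz": [-0.3, 0.2, 0], "turn": [0, 0, 0], "gripper": -1},
    {"xyz": [0, 0, 0], "turn": [0, 0, 0], "gripper": -1},
    {"xyz": [0, 0, 0], "turn": [0, 0, 0], "gripper": -1},
    {"xyz": [0, 0, 0], "turn": [0, 0, 0], "gripper": -1},
  ],
)

```text
time_s: 22.63
position: [0.5673, -0.1357, 0.1814]
tool_rot: [[0.086, 0.996, -0.002], [0.996, -0.086, 0.001], [0.001, -0.002, -1.0]]
ft_force: [-0.1, -0.0, -2.0]
grip_width: 0.054
```

```bash
python3 held.py .110 .0234; python3 go.py .5673 -.1365 .104 85.06
```

```text
(201, 107, 162, 266)
held centre rel TCP along tool y mm -15.816872551126869
pos [ 0.5674 -0.1355  0.1817] yaw 85.08 grip 0.0537 F [ 0.7 -0.2 -1.2] t 22.68
shift units [-0.025  0.003  1.943] rows 3 each [-0.008  0.001  0.648] | turn z total 0.005 rows 1 each 0.005 tilt [-0.019 -0.009 -0.   ]
```

Emit:
step_arm(
  steps=[
    {"xyz": [-0.02, 0, 0.4], "turn": [0, 0, 0], "gripper": -1},
    {"xyz": [0, 0, 0.6], "turn": [0, 0, 0], "gripper": -1},
    {"xyz": [0, 0, 0.5], "turn": [0, 0, 0], "gripper": -1},
    {"xyz": [0, 0, 0.3], "turn": [0, 0, 0], "gripper": -1},
    {"xyz": [0, 0, 0.15], "turn": [0, 0, 0], "gripper": -1},
    {"xyz": [0, 0, 0], "turn": [0, 0, 0], "gripper": -1},
    {"xyz": [0, 0, 0], "turn": [0, 0, 0], "gripper": -1},
    {"xyz": [0, 0, 0], "turn": [0, 0, 0], "gripper": -1},
  ],
)

```text
time_s: 23.35
position: [0.5683, -0.1373, 0.1054]
tool_rot: [[0.086, 0.996, 0.002], [0.996, -0.086, -0.001], [-0.001, 0.002, -1.0]]
ft_force: [0.5, 0.3, -2.0]
grip_width: 0.0539
```

Emit:
step_arm(
  steps=[
    {"xyz": [0, 0, 0.04], "turn": [0, 0, 0], "gripper": -1},
    {"xyz": [0, 0, 0.03], "turn": [0, 0, 0], "gripper": -1},
    {"xyz": [0, 0, 0], "turn": [0, 0, 0], "gripper": -1},
  ],
)

```text
time_s: 23.6
position: [0.5679, -0.1374, 0.1017]
tool_rot: [[0.087, 0.996, 0.0], [0.996, -0.087, -0.0], [-0.0, 0.0, -1.0]]
ft_force: [-0.5, -0.3, -2.2]
grip_width: 0.0541
```

Emit:
step_arm(
  steps=[
    {"xyz": [0, 0, 0.025], "turn": [0, 0, 0], "gripper": -1},
    {"xyz": [0, 0, 0], "turn": [0, 0, 0], "gripper": -1},
  ],
)

```text
time_s: 23.77
position: [0.5678, -0.1374, 0.1005]
tool_rot: [[0.087, 0.996, -0.0], [0.996, -0.087, -0.0], [-0.0, -0.0, -1.0]]
ft_force: [1.4, -0.7, -1.8]
grip_width: 0.0543
```

Emit:
step_arm(
  steps=[
    {"xyz": [0.015, -0.01, 0.025], "turn": [0, 0, 0], "gripper": -1},
    {"xyz": [0, 0, 0], "turn": [0, 0, 0], "gripper": -1},
  ],
)

```text
time_s: 23.93
position: [0.5674, -0.1366, 0.0994]
tool_rot: [[0.087, 0.996, -0.0], [0.996, -0.087, 0.0], [0.0, -0.0, -1.0]]
ft_force: [0.3, 0.2, -2.6]
grip_width: 0.054
```

Emit:
step_arm(
  steps=[
    {"xyz": [0, 0, 0.025], "turn": [0, 0, 0], "gripper": -1},
    {"xyz": [0, 0, 0], "turn": [0, 0, 0], "gripper": -1},
  ],
)

```text
time_s: 24.1
position: [0.5676, -0.1367, 0.0986]
tool_rot: [[0.086, 0.996, 0.0], [0.996, -0.086, -0.0], [-0.0, 0.0, -1.0]]
ft_force: [-0.1, 1.5, -0.8]
grip_width: 0.0536
```

Emit:
step_arm(
  steps=[
    {"xyz": [0, 0, 0.02], "turn": [0, 0, 0], "gripper": -1},
    {"xyz": [0, 0, 0], "turn": [0, 0, 0], "gripper": -1},
  ],
)

```text
time_s: 24.27
position: [0.5676, -0.1368, 0.0985]
tool_rot: [[0.086, 0.996, 0.001], [0.996, -0.086, -0.0], [-0.0, 0.001, -1.0]]
ft_force: [-1.9, 0.8, 4.8]
grip_width: 0.0541
```

Landed at 4.8 N. Now release, rise and close the fingers.

Emit:
step_arm(
  steps=[
    {"xyz": [0, 0, -0.02], "turn": [0, 0, 0], "gripper": -1},
    {"xyz": [0, 0, 0], "turn": [0, 0, 0], "gripper": 0.6},
    {"xyz": [0, 0, 0], "turn": [0, 0, 0], "gripper": 0.75},
    {"xyz": [0, 0, 0], "turn": [0, 0, 0], "gripper": 0.9},
    {"xyz": [0, 0, 0], "turn": [0, 0, 0], "gripper": 0.9},
    {"xyz": [0, 0, 0], "turn": [0, 0, 0], "gripper": 0.9},
    {"xyz": [0, 0, -0.5], "turn": [0, 0, 0], "gripper": 0.9},
    {"xyz": [0, 0, -0.8], "turn": [0, 0, 0], "gripper": 1},
    {"xyz": [0, 0, -0.8], "turn": [0, 0, 0], "gripper": 1},
    {"xyz": [0, 0, 0], "turn": [0, 0, 0], "gripper": -1},
    {"xyz": [0, 0, 0], "turn": [0, 0, 0], "gripper": -1},
    {"xyz": [0, 0, 0], "turn": [0, 0, 0], "gripper": -1},
    {"xyz": [0, 0, 0], "turn": [0, 0, 0], "gripper": -1},
    {"xyz": [0, 0, 0], "turn": [0, 0, 0], "gripper": -1},
    {"xyz": [0, 0, 0], "turn": [0, 0, 0], "gripper": -1},
    {"xyz": [0, 0, 0], "turn": [0, 0, 0], "gripper": -1},
    {"xyz": [0, 0, 0], "turn": [0, 0, 0], "gripper": -1},
  ],
)

```text
time_s: 25.68
position: [0.5675, -0.1367, 0.1822]
tool_rot: [[0.087, 0.996, -0.001], [0.996, -0.087, 0.0], [0.0, -0.001, -1.0]]
ft_force: [-0.2, -0.4, 0.2]
grip_width: 0.0002
```

```bash
python3 go.py .566 -.1363 .1265 85.06;  python3 - <<'E'
from h import *
i,im,d=grab("wrist","w9")
E
```

```text
pos [ 0.5675 -0.1367  0.1822] yaw 85.04 grip 0.0002 F [-0.2 -0.4  0.2] t 25.68
shift units [ 0.007 -0.036  1.392] rows 2 each [ 0.003 -0.018  0.696] | turn z total -0.005 rows 1 each -0.005 tilt [-0.007 -0.003  0.   ]
```

View pics/w9.png

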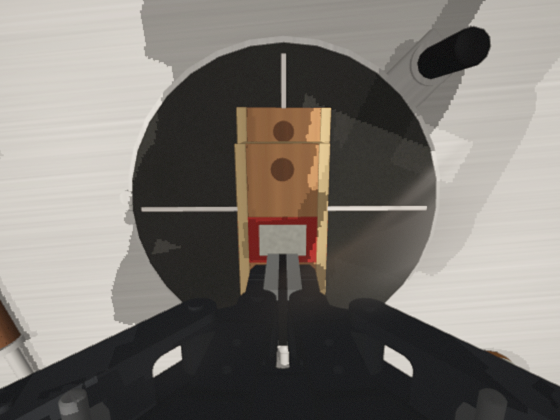

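Box4 sits square on box2, with its lid's near edge at row 143 and its sides at columns 236 and 330, centred on the line at column 283. Pressing it next.

Emit:
step_arm(
  steps=[
    {"xyz": [0, -0.03, 0.7], "turn": [0, 0, 0], "gripper": -1},
    {"xyz": [0, 0, 0.6], "turn": [0, 0, 0], "gripper": -1},
    {"xyz": [0, 0, 0.1], "turn": [0, 0, 0], "gripper": -1},
    {"xyz": [0, 0, 0], "turn": [0, 0, 0], "gripper": -1},
    {"xyz": [0, 0, 0], "turn": [0, 0, 0], "gripper": -1},
    {"xyz": [0, 0, 0], "turn": [0, 0, 0], "gripper": -1},
    {"xyz": [0, 0, 0.04], "turn": [0, 0, 0], "gripper": -1},
    {"xyz": [0, 0, 0], "turn": [0, 0, 0], "gripper": -1},
  ],
)

```text
time_s: 26.4
position: [0.5664, -0.1366, 0.1251]
tool_rot: [[0.086, 0.996, 0.0], [0.996, -0.086, -0.0], [-0.0, 0.0, -1.0]]
ft_force: [0.7, -0.6, -0.5]
grip_width: -0.0001
```

Emit:
step_arm(
  steps=[
    {"xyz": [0, 0, 0.03], "turn": [0, 0, 0], "gripper": -1},
    {"xyz": [0, 0, 0], "turn": [0, 0, 0], "gripper": -1},
  ],
)

```text
time_s: 26.57
position: [0.5664, -0.1367, 0.1241]
tool_rot: [[0.086, 0.996, 0.001], [0.996, -0.086, -0.0], [-0.0, 0.001, -1.0]]
ft_force: [-1.2, -0.0, 1.7]
grip_width: -0.0003
```

Emit:
step_arm(
  steps=[
    {"xyz": [0, 0, 0.03], "turn": [0, 0, 0], "gripper": -1},
    {"xyz": [0, 0, 0], "turn": [0, 0, 0], "gripper": -1},
  ],
)

```text
time_s: 26.73
position: [0.5665, -0.1367, 0.124]
tool_rot: [[0.086, 0.996, 0.001], [0.996, -0.086, -0.001], [-0.001, 0.001, -1.0]]
ft_force: [-4.2, 1.7, 11.5]
grip_width: 0.0002
```

Emit:
step_arm(
  steps=[
    {"xyz": [0, 0, 0], "turn": [0, 0, 0], "gripper": -1},
    {"xyz": [0, 0, 0], "turn": [0, 0, 0], "gripper": -1},
    {"xyz": [0, 0, 0], "turn": [0, 0, 0], "gripper": -1},
    {"xyz": [0, 0, -0.1], "turn": [0, 0, 0], "gripper": -1},
    {"xyz": [0, 0, -0.8], "turn": [0, 0, 0], "gripper": -1},
    {"xyz": [0, 0, -0.8], "turn": [0, 0, 0], "gripper": -1},
    {"xyz": [0, 0, -0.8], "turn": [0, 0, 0], "gripper": -1},
    {"xyz": [0, 0, -0.6], "turn": [0, 0, 0], "gripper": 1},
    {"xyz": [0, 0, 0], "turn": [0, 0, 0], "gripper": 1},
    {"xyz": [0, 0, 0], "turn": [0, 0, 0], "gripper": 1},
  ],
)

```text
time_s: 27.57
position: [0.5665, -0.1367, 0.2475]
tool_rot: [[0.086, 0.996, 0.002], [0.996, -0.086, -0.001], [-0.001, 0.002, -1.0]]
ft_force: [-0.5, 0.4, -0.5]
grip_width: 0.0354
```

```bash
python3 go.py .475 .178 .25 79.6
python3 - <<'E'
from h import *
i,im,d=grab("wrist","w10")
h=cv2.cvtColor(im,cv2.COLOR_RGB2HSV);m=((h[...,1]>80)&(h[...,2]>60)).astype(np.uint8);m[:,:200]=0
for c in cv2.findContours(m,0,1)[0]:
    if cv2.contourArea(c)>400: print(cv2.boundingRect(c));quad(i,c[:,0],.075);quad(i,c[:,0],.105)
E
```

```text
pos [ 0.5665 -0.1367  0.2475] yaw 85.04 grip 0.0354 F [-0.5  0.4 -0.5] t 27.57
shift units [ 7.64  -2.959 -0.076] rows 10 each [ 0.764 -0.296 -0.008] | turn z total 1.187 rows 2 each 0.594 tilt [0.028 0.01  0.   ]
(246, 111, 75, 167)
(array([ 566.8, -136.9]), 150.7, 63.1, -5.0)
(array([ 560. , -136.4]), 135.4, 56.7, -5.0)
```

Emit:
step_arm(
  steps=[
    {"xyz": [0.764, -0.296, 0], "turn": [0, 0, 0], "gripper": 1},
    {"xyz": [0.764, -0.296, 0], "turn": [0, 0, 0], "gripper": 1},
    {"xyz": [0.764, -0.296, 0], "turn": [0, 0, 0], "gripper": 1},
    {"xyz": [0.764, -0.296, 0], "turn": [0, 0, 0], "gripper": 1},
    {"xyz": [0.764, -0.296, 0], "turn": [0, 0, 0], "gripper": 1},
    {"xyz": [0.764, -0.296, 0], "turn": [0, 0, 0], "gripper": 1},
    {"xyz": [0.764, -0.296, 0], "turn": [0, 0, 0], "gripper": 1},
    {"xyz": [0.764, -0.296, 0], "turn": [0, 0, 0], "gripper": 1},
    {"xyz": [0.764, -0.296, 0], "turn": [0, 0, 0], "gripper": 1},
    {"xyz": [0.764, -0.296, 0], "turn": [0, 0, 0], "gripper": 1},
    {"xyz": [0, 0, 0], "turn": [0, 0, 0.595], "gripper": 1},
    {"xyz": [0, 0, 0], "turn": [0, 0, 0.595], "gripper": 1},
    {"xyz": [0, 0, 0], "turn": [0, 0, 0], "gripper": 1},
    {"xyz": [0, 0, 0], "turn": [0, 0, 0], "gripper": 1},
  ],
)

```text
time_s: 28.78
position: [0.4744, 0.178, 0.2454]
tool_rot: [[0.179, 0.984, -0.002], [0.984, -0.179, -0.0], [-0.001, -0.002, -1.0]]
ft_force: [-0.8, -0.7, -0.1]
grip_width: 0.0855
```

```bash
python3 - <<'E'
from h import *
i,im,d=grab("wrist","w11")
h=cv2.cvtColor(im,cv2.COLOR_RGB2HSV)
m=((h[...,1]>80)&(h[...,2]>60)).astype(np.uint8)
for c in cv2.findContours(m,0,1)[0]:
    if cv2.contourArea(c)>400: print(cv2.boundingRect(c));quad(i,c[:,0],.03)
E
python3 go.py .532 .177 .019 79.6
```

```text
(0, 262, 38, 73)
(array([ 544.5, -131.9]), 94.4, 40.8, -22.4)
(267, 195, 51, 86)
(array([526.8, 178.8]), 94.3, 51.7, -8.8)
pos [0.4746 0.1778 0.2456] yaw 79.65 grip 0.0852 F [ 0.8 -0.2  0.1] t 28.83
shift units [0.241 1.425 5.663] rows 8 each [0.03  0.178 0.708] | turn z total 0.01 rows 1 each 0.01 tilt [-0.022  0.008  0.   ]
```

View pics/w11.png

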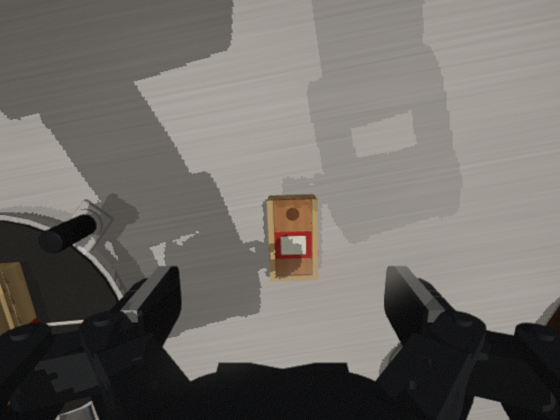

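Box5 is clear in view: lid rows 199–280, columns 267–318, with a thin near side face at rows 195–199. Grasping it next.

Emit:
step_arm(
  steps=[
    {"xyz": [0.13, 0.67, 0], "turn": [0, 0, 0], "gripper": 1},
    {"xyz": [0.13, 0.67, 0], "turn": [0, 0, -0.25], "gripper": 1},
    {"xyz": [0, 0, 0.7], "turn": [0, 0, 0], "gripper": 1},
    {"xyz": [0, 0, 0.7], "turn": [0, 0, 0], "gripper": 1},
    {"xyz": [0, 0, 0.7], "turn": [0, 0, 0], "gripper": 1},
    {"xyz": [0, 0, 0.7], "turn": [0, 0, 0], "gripper": 1},
    {"xyz": [0, 0, 0.7], "turn": [0, 0, 0], "gripper": 1},
    {"xyz": [0, 0, 0.7], "turn": [0, 0, 0], "gripper": 1},
    {"xyz": [0, 0, 0.6], "turn": [0, 0, 0], "gripper": 1},
    {"xyz": [0, 0, 0.5], "turn": [0, 0, 0], "gripper": 1},
    {"xyz": [0, 0, 0.35], "turn": [0, 0, 0], "gripper": 1},
    {"xyz": [0, 0, 0], "turn": [0, 0, 0], "gripper": 1},
    {"xyz": [0, 0, 0], "turn": [0, 0, 0], "gripper": 1},
    {"xyz": [0, 0, 0], "turn": [0, 0, 0], "gripper": -1},
    {"xyz": [0, 0, 0], "turn": [0, 0, 0], "gripper": -1},
    {"xyz": [0, 0, 0], "turn": [0, 0, 0], "gripper": -1},
    {"xyz": [0, 0, 0], "turn": [0, 0, 0], "gripper": -1},
    {"xyz": [0, 0, 0], "turn": [0, 0, 0], "gripper": -1},
    {"xyz": [0, 0, 0], "turn": [0, 0, 0], "gripper": -1},
    {"xyz": [0, 0, 0], "turn": [0, 0, 0], "gripper": -1},
  ],
)

```text
time_s: 30.5
position: [0.53, 0.1786, 0.0218]
tool_rot: [[0.161, 0.987, 0.002], [0.987, -0.161, 0.0], [0.0, 0.002, -1.0]]
ft_force: [-0.9, -0.7, 7.1]
grip_width: 0.0511
```

Emit:
step_arm(
  steps=[
    {"xyz": [0, 0, -0.3], "turn": [0, 0, 0], "gripper": -1},
    {"xyz": [0, 0, -0.6], "turn": [0, 0, 0], "gripper": -1},
    {"xyz": [0, 0, -0.7], "turn": [0, 0, 0], "gripper": -1},
    {"xyz": [0, 0, -0.7], "turn": [0, 0, 0], "gripper": -1},
    {"xyz": [0, 0, -0.7], "turn": [0, 0, 0], "gripper": -1},
    {"xyz": [0, 0, -0.7], "turn": [0, 0, 0], "gripper": -1},
    {"xyz": [0, 0, -0.5], "turn": [0, 0, 0], "gripper": -1},
    {"xyz": [0, 0, 0], "turn": [0, 0, 0], "gripper": -1},
    {"xyz": [0, 0, 0], "turn": [0, 0, 0], "gripper": -1},
    {"xyz": [0, 0, 0], "turn": [0, 0, 0], "gripper": -1},
  ],
)

```text
time_s: 31.33
position: [0.5288, 0.1785, 0.1875]
tool_rot: [[0.161, 0.987, -0.002], [0.987, -0.161, -0.0], [-0.001, -0.002, -1.0]]
ft_force: [0.1, 0.9, -0.8]
grip_width: 0.0511
```

```bash
python3 held.py .090 .023; python3 go.py .567 -.1365 .19 85.06
```

```text
(206, 174, 151, 194)
held centre rel TCP along tool y mm -3.7253426226025383
pos [0.5287 0.1785 0.1871] yaw 80.73 grip 0.0511 F [ 0.2 -0.4 -1. ] t 31.38
shift units [-7.618  2.213 -0.072] rows 10 each [-0.762  0.221 -0.007] | turn z total -0.945 rows 1 each -0.945 tilt [-0.033  0.009 -0.   ]
```

Run:
```python
from h import *
i=dict(cams.camera_info("wrist"));s=env.observe()
T=np.eye(4);T[:3,:3]=s["tool_rot"];T[:3,3]=s["position"];C=np.linalg.inv(T)@i["extrinsics"]
y=np.radians(85.04);T[:3,:3]=np.array([[np.cos(y),np.sin(y),0],[np.sin(y),-np.cos(y),0],[0,0,-1]]).copy();T[:3,3]=[.5675,-.1367,.1822]
i["extrinsics"]=T@C
a=np.radians(-4.94);u=np.array([np.cos(a),np.sin(a)])
for z,px,L in((.105,[(236,143.5),(330,143.5)],.11),(.075,[(237,108),(330,108)],.15)):
    q=cast(i,px,z)[:,:2];print(np.round(q.mean(0)+u*L/2,4),np.round(np.degrees(np.arctan2(*(q[1]-q[0])[::-1]))-90,2))
```

```text
[ 0.5681 -0.1367] -4.89
[ 0.5674 -0.1363] -4.89
```

Emit:
step_arm(
  steps=[
    {"xyz": [-0.32, 0.09, 0], "turn": [0, 0, 0], "gripper": -1},
    {"xyz": [-0.635, 0.186, 0], "turn": [0, 0, 0], "gripper": -1},
    {"xyz": [-0.635, 0.186, 0], "turn": [0, 0, 0], "gripper": -1},
    {"xyz": [-0.635, 0.186, 0], "turn": [0, 0, 0], "gripper": -1},
    {"xyz": [-0.635, 0.186, 0], "turn": [0, 0, 0], "gripper": -1},
    {"xyz": [-0.635, 0.186, 0], "turn": [0, 0, 0], "gripper": -1},
    {"xyz": [-0.635, 0.186, 0], "turn": [0, 0, 0], "gripper": -1},
    {"xyz": [-0.635, 0.186, 0], "turn": [0, 0, 0], "gripper": -1},
    {"xyz": [-0.635, 0.186, 0], "turn": [0, 0, 0], "gripper": -1},
    {"xyz": [-0.635, 0.186, 0], "turn": [0, 0, 0], "gripper": -1},
    {"xyz": [-0.635, 0.186, 0], "turn": [0, 0, 0], "gripper": -1},
    {"xyz": [-0.635, 0.186, 0], "turn": [0, 0, 0], "gripper": -1},
    {"xyz": [-0.31, 0.09, 0], "turn": [0, 0, -0.475], "gripper": -1},
    {"xyz": [0, 0, 0], "turn": [0, 0, -0.475], "gripper": -1},
    {"xyz": [0, 0, 0], "turn": [0, 0, 0], "gripper": -1},
    {"xyz": [0, 0, 0], "turn": [0, 0, 0], "gripper": -1},
    {"xyz": [0, 0, 0], "turn": [0, 0, 0], "gripper": -1},
  ],
)

```text
time_s: 32.8
position: [0.5679, -0.1362, 0.188]
tool_rot: [[0.086, 0.996, -0.001], [0.996, -0.086, 0.0], [0.0, -0.001, -1.0]]
ft_force: [-0.6, 0.1, -1.1]
grip_width: 0.0514
```

```bash
python3 go.py .5676 -.1365 .131 85.06
```

```text
pos [ 0.5679 -0.1362  0.188 ] yaw 85.04 grip 0.0514 F [-0.6  0.1 -1.1] t 32.8
shift units [-0.009 -0.005  1.425] rows 2 each [-0.005 -0.003  0.713] | turn z total -0.004 rows 1 each -0.004 tilt [-0.013 -0.005 -0.   ]
```

Emit:
step_arm(
  steps=[
    {"xyz": [0, 0, 0.4], "turn": [0, 0, 0], "gripper": -1},
    {"xyz": [0, 0, 0.5], "turn": [0, 0, 0], "gripper": -1},
    {"xyz": [0, 0, 0.35], "turn": [0, 0, 0], "gripper": -1},
    {"xyz": [0, 0, 0.15], "turn": [0, 0, 0], "gripper": -1},
    {"xyz": [0, 0, 0], "turn": [0, 0, 0], "gripper": -1},
    {"xyz": [0, 0, 0], "turn": [0, 0, 0], "gripper": -1},
    {"xyz": [0, 0, 0], "turn": [0, 0, 0], "gripper": -1},
  ],
)

```text
time_s: 33.38
position: [0.5687, -0.1364, 0.1336]
tool_rot: [[0.086, 0.996, 0.002], [0.996, -0.086, -0.001], [-0.001, 0.002, -1.0]]
ft_force: [-0.0, -0.4, -1.6]
grip_width: 0.0509
```

Emit:
step_arm(
  steps=[
    {"xyz": [0, 0, 0.04], "turn": [0, 0, 0], "gripper": -1},
    {"xyz": [0, 0, 0], "turn": [0, 0, 0], "gripper": -1},
  ],
)

```text
time_s: 33.55
position: [0.5683, -0.1364, 0.1314]
tool_rot: [[0.086, 0.996, 0.001], [0.996, -0.086, -0.0], [-0.0, 0.001, -1.0]]
ft_force: [-0.3, 0.5, -1.2]
grip_width: 0.051
```

Emit:
step_arm(
  steps=[
    {"xyz": [0, 0, 0.025], "turn": [0, 0, 0], "gripper": -1},
    {"xyz": [0, 0, 0], "turn": [0, 0, 0], "gripper": -1},
  ],
)

```text
time_s: 33.72
position: [0.5682, -0.1364, 0.13]
tool_rot: [[0.086, 0.996, 0.0], [0.996, -0.086, -0.0], [-0.0, 0.0, -1.0]]
ft_force: [-0.3, 0.2, -0.6]
grip_width: 0.0513
```

Emit:
step_arm(
  steps=[
    {"xyz": [0, 0, 0.025], "turn": [0, 0, 0], "gripper": -1},
    {"xyz": [0, 0, 0], "turn": [0, 0, 0], "gripper": -1},
  ],
)

```text
time_s: 33.88
position: [0.5681, -0.1364, 0.1288]
tool_rot: [[0.086, 0.996, -0.0], [0.996, -0.086, 0.0], [0.0, -0.0, -1.0]]
ft_force: [0.4, -0.2, -1.4]
grip_width: 0.0511
```

Emit:
step_arm(
  steps=[
    {"xyz": [0, 0, 0.02], "turn": [0, 0, 0], "gripper": -1},
    {"xyz": [0, 0, 0], "turn": [0, 0, 0], "gripper": -1},
  ],
)

```text
time_s: 34.05
position: [0.5681, -0.1364, 0.128]
tool_rot: [[0.086, 0.996, -0.0], [0.996, -0.086, 0.0], [0.0, -0.0, -1.0]]
ft_force: [-0.5, 1.1, -1.1]
grip_width: 0.0509
```

Emit:
step_arm(
  steps=[
    {"xyz": [0, 0, 0.02], "turn": [0, 0, 0], "gripper": -1},
    {"xyz": [0, 0, 0], "turn": [0, 0, 0], "gripper": -1},
  ],
)

```text
time_s: 34.22
position: [0.5682, -0.1364, 0.1272]
tool_rot: [[0.086, 0.996, -0.0], [0.996, -0.086, 0.0], [0.0, -0.0, -1.0]]
ft_force: [0.2, 0.1, -2.2]
grip_width: 0.051
```

Emit:
step_arm(
  steps=[
    {"xyz": [0, 0, 0.02], "turn": [0, 0, 0], "gripper": -1},
    {"xyz": [0, 0, 0], "turn": [0, 0, 0], "gripper": -1},
  ],
)

```text
time_s: 34.38
position: [0.5682, -0.1364, 0.1268]
tool_rot: [[0.086, 0.996, 0.0], [0.996, -0.086, -0.0], [-0.0, 0.0, -1.0]]
ft_force: [-0.7, -1.1, 2.9]
grip_width: 0.0506
```

Emit:
step_arm(
  steps=[
    {"xyz": [0, 0, 0.015], "turn": [0, 0, 0], "gripper": -1},
    {"xyz": [0, 0, 0], "turn": [0, 0, 0], "gripper": -1},
  ],
)

```text
time_s: 34.55
position: [0.5682, -0.1364, 0.1268]
tool_rot: [[0.086, 0.996, 0.001], [0.996, -0.086, -0.0], [-0.0, 0.001, -1.0]]
ft_force: [-2.5, 0.8, 7.0]
grip_width: 0.0509
```

Landed. Release, rise, close.

Emit:
step_arm(
  steps=[
    {"xyz": [0, 0, -0.025], "turn": [0, 0, 0], "gripper": -1},
    {"xyz": [0, 0, 0], "turn": [0, 0, 0], "gripper": 0.55},
    {"xyz": [0, 0, 0], "turn": [0, 0, 0], "gripper": 0.7},
    {"xyz": [0, 0, 0], "turn": [0, 0, 0], "gripper": 0.9},
    {"xyz": [0, 0, 0], "turn": [0, 0, 0], "gripper": 0.9},
    {"xyz": [0, 0, 0], "turn": [0, 0, 0], "gripper": 0.9},
    {"xyz": [0, 0, -0.5], "turn": [0, 0, 0], "gripper": 0.9},
    {"xyz": [0, 0, -0.8], "turn": [0, 0, 0], "gripper": 1},
    {"xyz": [0, 0, -0.8], "turn": [0, 0, 0], "gripper": 1},
    {"xyz": [0, 0, 0], "turn": [0, 0, 0], "gripper": -1},
    {"xyz": [0, 0, 0], "turn": [0, 0, 0], "gripper": -1},
    {"xyz": [0, 0, 0], "turn": [0, 0, 0], "gripper": -1},
    {"xyz": [0, 0, 0], "turn": [0, 0, 0], "gripper": -1},
    {"xyz": [0, 0, 0], "turn": [0, 0, 0], "gripper": -1},
    {"xyz": [0, 0, 0], "turn": [0, 0, 0], "gripper": -1},
    {"xyz": [0, 0, 0], "turn": [0, 0, 0], "gripper": -1},
    {"xyz": [0, 0, 0], "turn": [0, 0, 0], "gripper": -1},
  ],
)

```text
time_s: 35.97
position: [0.5682, -0.1363, 0.2106]
tool_rot: [[0.086, 0.996, -0.001], [0.996, -0.086, 0.0], [0.0, -0.001, -1.0]]
ft_force: [0.5, 0.3, 0.3]
grip_width: 0.0003
```

```bash
python3 go.py .5675 -.1363 .1565 85.06;  python3 - <<'E'
from h import *
i,im,d=grab("wrist","w12")
E
```

```text
pos [ 0.5682 -0.1363  0.2106] yaw 85.08 grip 0.0003 F [0.5 0.3 0.3] t 35.97
shift units [-1.000e-03 -1.600e-02  1.352e+00] rows 2 each [-0.    -0.008  0.676] | turn z total 0.005 rows 1 each 0.005 tilt [-0.007 -0.003 -0.   ]
```

View pics/w12.png

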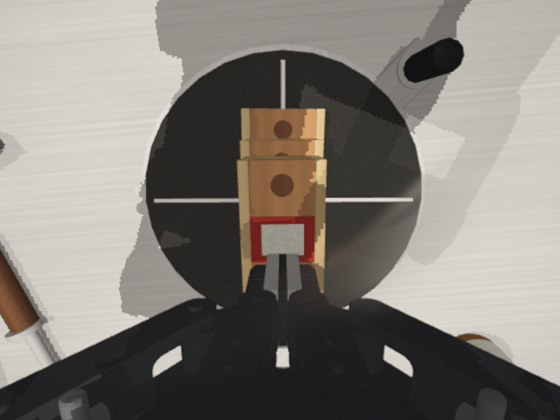

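All three boxes are stacked in line: near edges at rows 108, 140 and 158, sides at columns 238 and 326. Pressing the last lid.

Emit:
step_arm(
  steps=[
    {"xyz": [0, -0.02, 0.7], "turn": [0, 0, 0], "gripper": -1},
    {"xyz": [0, 0, 0.55], "turn": [0, 0, 0], "gripper": -1},
    {"xyz": [0, 0, 0.1], "turn": [0, 0, 0], "gripper": -1},
    {"xyz": [0, 0, 0], "turn": [0, 0, 0], "gripper": -1},
    {"xyz": [0, 0, 0], "turn": [0, 0, 0], "gripper": -1},
    {"xyz": [0, 0, 0], "turn": [0, 0, 0], "gripper": -1},
    {"xyz": [0, 0, 0.04], "turn": [0, 0, 0], "gripper": -1},
    {"xyz": [0, 0, 0], "turn": [0, 0, 0], "gripper": -1},
  ],
)

```text
time_s: 36.68
position: [0.5675, -0.1364, 0.1557]
tool_rot: [[0.086, 0.996, 0.001], [0.996, -0.086, -0.0], [-0.0, 0.001, -1.0]]
ft_force: [-0.2, 0.6, -0.0]
grip_width: -0.0002
```

Emit:
step_arm(
  steps=[
    {"xyz": [0, 0, 0.03], "turn": [0, 0, 0], "gripper": -1},
    {"xyz": [0, 0, 0], "turn": [0, 0, 0], "gripper": -1},
  ],
)

```text
time_s: 36.85
position: [0.5674, -0.1363, 0.1541]
tool_rot: [[0.086, 0.996, 0.0], [0.996, -0.086, -0.0], [-0.0, 0.0, -1.0]]
ft_force: [0.5, 0.2, -0.5]
grip_width: 0.0001
```

Emit:
step_arm(
  steps=[
    {"xyz": [0, 0, 0.03], "turn": [0, 0, 0], "gripper": -1},
    {"xyz": [0, 0, 0], "turn": [0, 0, 0], "gripper": -1},
  ],
)

```text
time_s: 37.02
position: [0.5674, -0.1363, 0.154]
tool_rot: [[0.086, 0.996, 0.001], [0.996, -0.086, -0.001], [-0.0, 0.001, -1.0]]
ft_force: [-3.2, 0.9, 8.6]
grip_width: 0.0002
```

Emit:
step_arm(
  steps=[
    {"xyz": [0, 0, 0.015], "turn": [0, 0, 0], "gripper": -1},
    {"xyz": [0, 0, 0], "turn": [0, 0, 0], "gripper": -1},
    {"xyz": [0, 0, 0], "turn": [0, 0, 0], "gripper": -1},
  ],
)

```text
time_s: 37.27
position: [0.5674, -0.1363, 0.154]
tool_rot: [[0.086, 0.996, 0.001], [0.996, -0.086, -0.001], [-0.001, 0.001, -1.0]]
ft_force: [-4.3, 1.7, 11.7]
grip_width: 0.0001
```

Emit:
step_arm(
  steps=[
    {"xyz": [0, 0, -0.1], "turn": [0, 0, 0], "gripper": -1},
    {"xyz": [0, 0, -0.6], "turn": [0, 0, 0], "gripper": -1},
    {"xyz": [0, 0, -0.9], "turn": [0, 0, 0], "gripper": -1},
    {"xyz": [0, 0, -0.9], "turn": [0, 0, 0], "gripper": -1},
    {"xyz": [0, 0, 0], "turn": [0, 0, 0.9], "gripper": 0.5},
    {"xyz": [0, 0, 0], "turn": [0, 0, 0.9], "gripper": 0.5},
    {"xyz": [0, 0, 0], "turn": [0, 0, 0.9], "gripper": 0.5},
    {"xyz": [0, 0, 0], "turn": [0, 0, 0.9], "gripper": 0.5},
    {"xyz": [0, 0, 0], "turn": [0, 0, 0.9], "gripper": 0.5},
    {"xyz": [0, 0, 0], "turn": [0, 0, 0.9], "gripper": 0.5},
    {"xyz": [0, 0, 0], "turn": [0, 0, 0.9], "gripper": 0.5},
    {"xyz": [0, 0, 0], "turn": [0, 0, 0.9], "gripper": 0.5},
    {"xyz": [0, 0, 0], "turn": [0, 0, 0.9], "gripper": 0.5},
    {"xyz": [0, 0, 0], "turn": [0, 0, 0.9], "gripper": 0.5},
    {"xyz": [0, 0, 0], "turn": [0, 0, 0.9], "gripper": 0.5},
    {"xyz": [0, 0, 0], "turn": [0, 0, 0.9], "gripper": 0.5},
    {"xyz": [0, 0, 0], "turn": [0, 0, 0.9], "gripper": 0.5},
    {"xyz": [0, 0, 0], "turn": [0, 0, 0.9], "gripper": 0.5},
    {"xyz": [0, 0, 0], "turn": [0, 0, 0.9], "gripper": 0.5},
    {"xyz": [0, 0, 0], "turn": [0, 0, 0.9], "gripper": 0.5},
  ],
)

```text
time_s: 38.93
position: [0.5674, -0.1363, 0.2523]
tool_rot: [[0.946, 0.323, -0.0], [0.323, -0.946, 0.0], [-0.0, -0.0, -1.0]]
ft_force: [0.7, 0.0, 0.2]
grip_width: 0.0642
```

```bash
python3 go.py .4692 -.0217 .25 18
```

```text
pos [ 0.5674 -0.1363  0.2523] yaw 18.87 grip 0.0642 F [0.7 0.  0.2] t 38.93
shift units [-1.396 -3.505  0.058] rows 5 each [-0.279 -0.701  0.012] | turn z total 0.191 rows 1 each 0.191 tilt [-0.001  0.001  0.   ]
```

Emit:
step_arm(
  steps=[
    {"xyz": [-0.28, -0.7, 0], "turn": [0, 0, 0], "gripper": 0.5},
    {"xyz": [-0.28, -0.7, 0], "turn": [0, 0, 0], "gripper": 0.5},
    {"xyz": [-0.28, -0.7, 0], "turn": [0, 0, 0], "gripper": 0.5},
    {"xyz": [-0.28, -0.7, 0], "turn": [0, 0, 0], "gripper": 0.5},
    {"xyz": [-0.28, -0.7, 0], "turn": [0, 0, 0], "gripper": 0.5},
    {"xyz": [0, 0, 0], "turn": [0, 0, 0], "gripper": 0.5},
    {"xyz": [0, 0, 0], "turn": [0, 0, 0], "gripper": 0.5},
    {"xyz": [0, 0, 0], "turn": [0, 0, 0], "gripper": 0.5},
  ],
)

```text
time_s: 39.6
position: [0.4692, -0.0226, 0.2526]
tool_rot: [[0.945, 0.327, 0.001], [0.327, -0.945, -0.0], [0.001, 0.001, -1.0]]
ft_force: [0.7, -0.9, -0.0]
grip_width: 0.0637
```

```bash
python3 go.py .4692 -.0217 .089 18.9
python3 - <<'E'
from h import *
i,im,d=grab("wrist","w13");P=zmap(i,d)
m=(P[...,2]>.088)&(P[...,2]<.11)&(abs(P[...,0]-.469)<.04)&(abs(P[...,1]+.022)<.04)
print(m.sum(),np.round(P[m].mean(0),4),np.round(np.percentile(P[m],[2,98],axis=0),4))
E
```

```text
pos [ 0.4692 -0.0226  0.2526] yaw 19.08 grip 0.0637 F [ 0.7 -0.9 -0. ] t 39.6
shift units [ 0.006 -0.024  4.089] rows 6 each [ 0.001 -0.004  0.681] | turn z total 0.04 rows 1 each 0.04 tilt [ 0.009 -0.008 -0.   ]
519 [ 0.4694 -0.0202  0.0968] [[ 0.46   -0.0303  0.0912]
 [ 0.4792 -0.0109  0.0987]]
```

Emit:
step_arm(
  steps=[
    {"xyz": [0, -0.03, 0.4], "turn": [0, 0, 0], "gripper": 0.5},
    {"xyz": [0, 0, 0.7], "turn": [0, 0, 0], "gripper": 0.5},
    {"xyz": [0, 0, 0.7], "turn": [0, 0, 0], "gripper": 0.5},
    {"xyz": [0, 0, 0.7], "turn": [0, 0, 0], "gripper": 0.5},
    {"xyz": [0, 0, 0.7], "turn": [0, 0, 0], "gripper": 0.5},
    {"xyz": [0, 0, 0.6], "turn": [0, 0, 0], "gripper": 0.5},
    {"xyz": [0, 0, 0.29], "turn": [0, 0, 0], "gripper": 0.5},
    {"xyz": [0, 0, 0], "turn": [0, 0, 0], "gripper": 0.5},
    {"xyz": [0, 0, 0], "turn": [0, 0, 0], "gripper": 0.5},
    {"xyz": [0, 0, 0], "turn": [0, 0, 0], "gripper": -1},
    {"xyz": [0, 0, 0], "turn": [0, 0, 0], "gripper": -1},
    {"xyz": [0, 0, 0], "turn": [0, 0, 0], "gripper": -1},
    {"xyz": [0, 0, 0], "turn": [0, 0, 0], "gripper": -1},
    {"xyz": [0, 0, 0], "turn": [0, 0, 0], "gripper": -1},
    {"xyz": [0, 0, 0], "turn": [0, 0, 0], "gripper": -1},
    {"xyz": [0, 0, 0], "turn": [0, 0, 0], "gripper": -1},
  ],
  squeeze=40,
)

```text
time_s: 40.98
position: [0.4691, -0.0213, 0.0897]
tool_rot: [[0.945, 0.327, 0.003], [0.327, -0.945, -0.001], [0.002, 0.002, -1.0]]
ft_force: [1.9, 0.3, 7.1]
grip_width: 0.0205
```

Emit:
step_arm(
  steps=[
    {"xyz": [-0.087, 0.035, 0], "turn": [0, 0, -0.312], "gripper": -1},
    {"xyz": [-0.087, 0.035, 0], "turn": [0, 0, -0.312], "gripper": -1},
    {"xyz": [0, 0, 0], "turn": [0, 0, 0], "gripper": -1},
  ],
)

```text
time_s: 41.23
position: [0.4632, -0.0266, 0.0897]
tool_rot: [[0.927, 0.375, 0.002], [0.375, -0.927, -0.001], [0.002, 0.002, -1.0]]
ft_force: [-1.6, -2.2, 7.7]
grip_width: 0.021
```

```bash
sed -i '/grab/d' st.py; python3 st.py; python3 go.py .5 -.0 .089 19
```

```text
handle deg 133.0511106637119 r 0.1498454761086319 deckx -1.9488893362880901
pos [ 0.4632 -0.0266  0.0897] yaw 22.02 grip 0.021 F [-1.6 -2.2  7.7] t 41.23
shift units [ 1.102 -0.272  0.018] rows 2 each [ 0.551 -0.136  0.009] | turn z total 0.659 rows 1 each 0.659 tilt [ 0.025 -0.022  0.   ]
```

Emit:
step_arm(
  steps=[
    {"xyz": [-0.087, 0.035, 0], "turn": [0, 0, -0.312], "gripper": -1},
    {"xyz": [-0.087, 0.035, 0], "turn": [0, 0, -0.312], "gripper": -1},
    {"xyz": [-0.087, 0.035, 0], "turn": [0, 0, -0.312], "gripper": -1},
    {"xyz": [-0.087, 0.035, 0], "turn": [0, 0, -0.312], "gripper": -1},
    {"xyz": [0, 0, 0], "turn": [0, 0, 0], "gripper": -1},
  ],
)

```text
time_s: 41.65
position: [0.4528, -0.0376, 0.0897]
tool_rot: [[0.885, 0.465, 0.002], [0.465, -0.885, -0.001], [0.002, 0.002, -1.0]]
ft_force: [-0.5, -1.4, 6.2]
grip_width: 0.0204
```

Emit:
step_arm(
  steps=[
    {"xyz": [-0.087, 0.035, 0], "turn": [0, 0, -0.312], "gripper": -1},
    {"xyz": [-0.13, 0.053, 0], "turn": [0, 0, -0.469], "gripper": -1},
    {"xyz": [-0.1735, 0.071, 0], "turn": [0, 0, -0.625], "gripper": -1},
    {"xyz": [-0.1735, 0.071, 0], "turn": [0, 0, -0.625], "gripper": -1},
    {"xyz": [-0.1735, 0.071, 0], "turn": [0, 0, -0.625], "gripper": -1},
    {"xyz": [-0.1735, 0.071, 0], "turn": [0, 0, -0.625], "gripper": -1},
    {"xyz": [-0.1735, 0.071, 0], "turn": [0, 0, -0.625], "gripper": -1},
    {"xyz": [-0.1735, 0.071, 0], "turn": [0, 0, -0.625], "gripper": -1},
    {"xyz": [-0.1735, 0.071, 0], "turn": [0, 0, -0.625], "gripper": -1},
    {"xyz": [-0.1735, 0.071, 0], "turn": [0, 0, -0.625], "gripper": -1},
    {"xyz": [-0.1735, 0.071, 0], "turn": [0, 0, -0.625], "gripper": -1},
    {"xyz": [-0.1735, 0.071, 0], "turn": [0, 0, -0.625], "gripper": -1},
    {"xyz": [-0.13, 0.053, 0], "turn": [0, 0, -0.469], "gripper": -1},
    {"xyz": [-0.087, 0.035, 0], "turn": [0, 0, -0.312], "gripper": -1},
    {"xyz": [0, 0, 0], "turn": [0, 0, 0], "gripper": -1},
  ],
)

```text
time_s: 42.9
position: [0.417, -0.1228, 0.0897]
tool_rot: [[0.447, 0.895, 0.004], [0.895, -0.447, -0.002], [-0.0, 0.005, -1.0]]
ft_force: [6.8, -1.3, 5.9]
grip_width: 0.0206
```

```bash
python3 st.py; python3 go.py .5 -.0 .089 19
```

```text
handle deg 174.89053943946232 r 0.14910942660260496 deckx 39.890539439462316
pos [ 0.417  -0.1228  0.0897] yaw 63.48 grip 0.0206 F [ 6.8 -1.3  5.9] t 42.9
shift units [3.674 0.486 0.019] rows 5 each [0.735 0.097 0.004] | turn z total 9.703 rows 10 each 0.97 tilt [ 0.063  0.002 -0.   ]
```

Emit:
step_arm(
  steps=[
    {"xyz": [-0.077, 0.053, 0], "turn": [0, 0, -0.312], "gripper": -1},
    {"xyz": [-0.13, 0.053, 0], "turn": [0, 0, -0.469], "gripper": -1},
    {"xyz": [-0.1735, 0.072, 0], "turn": [0, 0, -0.625], "gripper": -1},
    {"xyz": [-0.1735, 0.072, 0], "turn": [0, 0, -0.625], "gripper": -1},
    {"xyz": [-0.1735, 0.072, 0], "turn": [0, 0, -0.625], "gripper": -1},
    {"xyz": [-0.1735, 0.072, 0], "turn": [0, 0, -0.625], "gripper": -1},
    {"xyz": [-0.1735, 0.072, 0], "turn": [0, 0, -0.625], "gripper": -1},
    {"xyz": [-0.1735, 0.072, 0], "turn": [0, 0, -0.625], "gripper": -1},
    {"xyz": [-0.1735, 0.072, 0], "turn": [0, 0, -0.625], "gripper": -1},
    {"xyz": [-0.1735, 0.072, 0], "turn": [0, 0, -0.625], "gripper": -1},
    {"xyz": [-0.1735, 0.072, 0], "turn": [0, 0, -0.625], "gripper": -1},
    {"xyz": [-0.13, 0.053, 0], "turn": [0, 0, -0.469], "gripper": -1},
    {"xyz": [-0.087, 0.035, 0], "turn": [0, 0, -0.312], "gripper": -1},
    {"xyz": [0, 0, 0], "turn": [0, 0, 0], "gripper": -1},
  ],
)

```text
time_s: 44.07
position: [0.4339, -0.2058, 0.0897]
tool_rot: [[-0.112, 0.994, 0.003], [0.994, 0.112, -0.002], [-0.002, 0.003, -1.0]]
ft_force: [4.4, 1.1, 7.9]
grip_width: 0.0205
```

```bash
python3 st.py; python3 go.py .5 -.0 .089 19
```

```text
handle deg -152.10575286888817 r 0.14888856798563632 deckx -287.1057528688882
pos [ 0.4339 -0.2058  0.0897] yaw 96.42 grip 0.0205 F [4.4 1.1 7.9] t 44.07
shift units [4.927 2.217 0.014] rows 7 each [0.704 0.317 0.002] | turn z total 16.89 rows 17 each 0.994 tilt [0.037 0.024 0.   ]
```

Emit:
step_arm(
  steps=[
    {"xyz": [-0.087, 0.045, 0], "turn": [0, 0, -0.312], "gripper": -1},
    {"xyz": [-0.087, 0.035, 0], "turn": [0, 0, -0.312], "gripper": -1},
    {"xyz": [-0.087, 0.035, 0], "turn": [0, 0, -0.312], "gripper": -1},
    {"xyz": [0, 0, 0], "turn": [0, 0, 0], "gripper": -1},
  ],
)

```text
time_s: 44.4
position: [0.4395, -0.2154, 0.0897]
tool_rot: [[-0.186, 0.983, 0.002], [0.983, 0.186, -0.002], [-0.002, 0.002, -1.0]]
ft_force: [1.9, -0.5, 8.9]
grip_width: 0.0211
```

Emit:
step_arm(
  steps=[
    {"xyz": [-0.087, 0.035, 0], "turn": [0, 0, -0.312], "gripper": -1},
    {"xyz": [-0.087, 0.035, 0], "turn": [0, 0, -0.312], "gripper": -1},
    {"xyz": [0, 0, 0], "turn": [0, 0, 0], "gripper": -1},
  ],
)

```text
time_s: 44.65
position: [0.4433, -0.2211, 0.0897]
tool_rot: [[-0.235, 0.972, 0.002], [0.972, 0.235, -0.001], [-0.001, 0.001, -1.0]]
ft_force: [1.0, -0.3, 5.8]
grip_width: 0.021
```

Emit:
step_arm(
  steps=[
    {"xyz": [-0.087, 0.035, 0], "turn": [0, 0, -0.312], "gripper": -1},
    {"xyz": [-0.087, 0.035, 0], "turn": [0, 0, -0.312], "gripper": -1},
    {"xyz": [0, 0, 0], "turn": [0, 0, 0], "gripper": -1},
    {"xyz": [0, 0, 0], "turn": [0, 0, 0], "gripper": -1},
  ],
)

```text
time_s: 44.98
position: [0.4483, -0.2279, 0.0897]
tool_rot: [[-0.282, 0.959, 0.003], [0.959, 0.282, -0.003], [-0.003, 0.002, -1.0]]
ft_force: [3.8, -3.6, 5.7]
grip_width: 0.0205
```

```bash
sed -i 's/.5655,-.1361/.5662,-.1362/' st.py; python3 st.py; python3 go.py .5 -.0 .089 19
```

```text
handle deg -142.1374673105866 r 0.1493768624139509 deckx -277.1374673105866
pos [ 0.4483 -0.2279  0.0897] yaw 106.39 grip 0.0205 F [ 3.8 -3.6  5.7] t 44.98
shift units [5.101 2.848 0.006] rows 7 each [0.729 0.407 0.001] | turn z total 19.064 rows 20 each 0.953 tilt [0.029 0.042 0.   ]
```

Emit:
step_arm(
  steps=[
    {"xyz": [-0.087, 0.035, 0], "turn": [0, 0, -0.312], "gripper": -1},
    {"xyz": [-0.04, 0.016, 0], "turn": [0, 0, -0.15], "gripper": -1},
    {"xyz": [0, 0, 0], "turn": [0, 0, 0], "gripper": -1},
    {"xyz": [0, 0, 0], "turn": [0, 0, 0], "gripper": -1},
  ],
)

```text
time_s: 45.32
position: [0.4515, -0.2319, 0.0897]
tool_rot: [[-0.317, 0.948, 0.003], [0.948, 0.317, -0.002], [-0.003, 0.002, -1.0]]
ft_force: [2.9, -1.9, 7.4]
grip_width: 0.021
```

```bash
python3 st.py
```

```text
handle deg -140.16386778172398 r 0.1493751799292038 deckx -275.163867781724
```

Emit:
step_arm(
  steps=[
    {"xyz": [0, 0, 0], "turn": [0, 0, 0], "gripper": -0.2},
    {"xyz": [0, 0, 0], "turn": [0, 0, 0], "gripper": 0.2},
    {"xyz": [0, 0, 0], "turn": [0, 0, 0], "gripper": 0.4},
    {"xyz": [0, 0, 0], "turn": [0, 0, 0], "gripper": 0.4},
    {"xyz": [0, 0, 0], "turn": [0, 0, 0], "gripper": 0.4},
    {"xyz": [0, 0, -0.4], "turn": [0, 0, 0], "gripper": 0.4},
    {"xyz": [0, 0, -0.8], "turn": [0, 0, 0], "gripper": 0.4},
    {"xyz": [0, 0, -0.9], "turn": [0, 0, 0], "gripper": 0.4},
    {"xyz": [0, 0, -0.9], "turn": [0, 0, 0], "gripper": 0.4},
    {"xyz": [0, 0, -0.9], "turn": [0, 0, 0], "gripper": 0.4},
    {"xyz": [0, 0, -0.3], "turn": [0, 0, 0], "gripper": 0.4},
    {"xyz": [0.5, -0.5, 0], "turn": [0, 0, 0], "gripper": 0.4},
    {"xyz": [0.8, -0.6, 0], "turn": [0, 0, 0], "gripper": 0.4},
    {"xyz": [0.8, -0.6, 0], "turn": [0, 0, 0], "gripper": 0.4},
    {"xyz": [0.8, -0.6, 0], "turn": [0, 0, 0], "gripper": 0.4},
    {"xyz": [0.8, -0.4, 0], "turn": [0, 0, 0], "gripper": 0.4},
    {"xyz": [0.8, 0, 0], "turn": [0, 0, 0], "gripper": 0.4},
    {"xyz": [0.5, 0, 0], "turn": [0, 0, 0], "gripper": 0.4},
    {"xyz": [0, 0, 0], "turn": [0, 0, 0], "gripper": 0.4},
    {"xyz": [0, 0, 0], "turn": [0, 0, 0], "gripper": 0.4},
  ],
)

```text
time_s: 46.98
position: [0.2844, -0.0756, 0.2569]
tool_rot: [[-0.319, 0.948, 0.001], [0.948, 0.319, -0.001], [-0.001, 0.0, -1.0]]
ft_force: [0.3, 0.5, 0.4]
grip_width: 0.0598
```

Run:
```python
from h import *
i,im,d=grab("top")
a=im[110:260,180:440,::-1];P=zmap(i,d)
j,im2,_=grab("scene")
m=(P[...,2]>.088)&(P[...,2]<.11)&(abs(np.hypot(P[...,0]-.5662,P[...,1]+.1362)-.15)<.02)
q=P[m].mean(0);print(m.sum(),np.round(q,4),np.degrees(np.arctan2(q[1]+.1362,q[0]-.5662))+360)
cv2.imwrite("pics/fin.png",np.vstack([cv2.resize(a,(520,300),interpolation=2),cv2.resize(im2[190:340,200:460,::-1],(520,300),interpolation=2)]))
h=cv2.cvtColor(im,cv2.COLOR_RGB2HSV)
mm=((h[...,0]<25)&(h[...,1]>90)&(h[...,2]>50)).astype(np.uint8);mm=cv2.morphologyEx(mm,3,np.ones((5,5)))
for c in cv2.findContours(mm,0,1)[0]:
    x,y,w,hh=cv2.boundingRect(c)
    if cv2.contourArea(c)>150 and 270<x<350 and 150<y<230: print((x,y,w,hh));quad(i,c[:,0],.075);quad(i,c[:,0],.135)
```

```text
48 [ 0.4495 -0.2319  0.0967] 219.35075008456758
(286, 176, 52, 28)
(array([ 569.3, -136.2]), 150.5, 78.7, 85.5)
(array([ 555.5, -132. ]), 144.0, 75.3, 85.5)
```

View pics/fin.png

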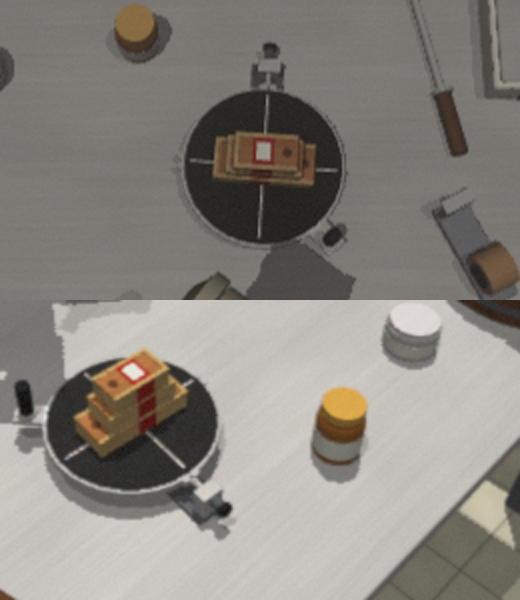

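The tower is neat, the handle is at lower right, and the white line at crop (267,95)–(261,238) points at the plunger at about (268,68). I'll check the deck angle once more with the line ends and then hand in.

Run:
```python
from h import *
i,im,d=grab("top")
g=cv2.cvtColor(im,cv2.COLOR_RGB2GRAY).astype(float)
def cen(v0,v1,u0,u1):
    o=[]
    for v in range(v0,v1):
        w=np.clip(g[v,u0:u1]-np.median(g[v,u0:u1])-15,0,None)
        if w.sum()>20:o.append((w@np.arange(u0,u1)/w.sum(),v))
    return o
p=cast(i,cen(161,172,308,319)+cen(206,226,306,317),.045)[:,:2].astype(np.float32)
l=cv2.fitLine(p,cv2.DIST_HUBER,0,.01,.01).ravel();print(len(p),np.degrees(np.arctan2(l[1],l[0])),np.round(p[[0,-1]],4).tolist(),env.observe()["time_s"])
```

```text
31 -4.7914414 [[0.6642000079154968, -0.1444000005722046], [0.4652000069618225, -0.12800000607967377]] 47.1333
```

```bash
python3 -c "
from rig import order
print(order.close_job())"
```

```text
the job is handed in; nothing more can be done
None
```

The job is done and handed in at about 47 s of the 210 s allowed. I gripped the handle and turned the deck to the loading stop. Three boxes were on the bench (box2, box4 and box5), and I stacked them in that order. I pressed each lid with closed fingertips before bringing the next: about 14 N on box2, 11.5 N on box4 and 12 N on box5. Then I turned the deck a quarter turn to the banding stop, let go and moved the arm clear.

**Final checks:**
- **Deck angle:** the white line now along the plunger direction reads -4.8°, against -4.9° at the loading stop. That puts the deck within about 0.2° of the banding stop. The handle's position from depth read 219.4° against about 220°, which I put down to camera bias.
- **Tower:** it looks neat in both fixed views. Before the last turn, box2 and box4 measured 1 to 2 mm from the deck middle. Box5 was judged from the pictures only.
- **Landing force:** I pushed down with about 22 N through the gripped box2 when setting it on the deck, more than I meant to. The box stayed in place, and its lid press was a separate 14 N.
- **Disturbances:** I saw no grip slip and no knocked box.
- **Other items:** I touched none of them. The last pictures were cropped to the turntable area, so I did not look at every one again.

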